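Fit the snap ring on the drive spindle

TASK

Use the snap-ring pliers to spread the retaining ring that waits on the end of the drive unit's spindle, slide it down until the plier tips come to rest on the pulley, and let it contract into the groove just above the sleeve. Bear down gently, under 15 N on the pulley, do not strain the ring, and touch it with the pliers only. Then stand the pliers upright in the slot of their wooden holder again, and leave the jar, paper roll and screwdriver where they are.

Things in the scene. Friction and masses are not known exactly. Their poses are not given: they have to be found in the camera images.
- drive: White drive unit, fixed, casing 130 x 120 x 30 mm; origin on the bench under the vertical spindle axis. On the spindle: a rigid toothed pulley 82 mm across with a flat top, on it a sleeve 42 mm across, 5.5 mm tall, whose top is level with the groove's lower wall and lies 58 to 78 mm above the bench: it differs from unit to unit, is not measured, must be felt or seen.
- spindle_step (a point): Flat step at the top of the spindle's plain cylinder (32 mm in diameter), on the axis, 108 mm above the bench; on it a nose 23 mm in diameter, 5 mm tall. Lower in the cylinder is the groove, 28 mm in diameter and 5.5 mm high, right above the sleeve. A ring let go above the groove just clamps on the plain cylinder.
- ring_c (a point): Centre of the dark steel snap ring, half-way up its 4 mm; 47 mm across, 34 g, flat on the step round the nose (1.5 mm play). Its eyes lie towards its +x, z up. Inner lugs on its two arms grip on a 27.6 mm circle at rest; with both arms open 0.21 rad they clear the 32 mm cylinder (the rest of the inside is 39 mm across). Spread, it may droop at the back until it meets the sleeve.
- ring_left_eye (a point): Centre of the ring's left eye: an upright round hole 10 mm in diameter, 4 mm deep, 18 mm outside; at rest 26 mm in x and +9.5 mm in y from the ring's centre. Fully spread it has moved 11 mm outwards and 2 mm back towards the spindle. The ring's spring pulls it inwards with 1.5 N (shut) to 3 N (spread). Pushing an eye down while the ring lies on the step tips the ring.
- ring_right_eye (a point): Centre of the ring's right eye, the mirror image: at rest 26 mm in x and -9.5 mm in y from the ring's centre.
- ring_left (a joint): Opening angle of the ring's left arm, rad: 0 at rest, limit 0.32. It springs back to 0.
- ring_right (a joint): Opening angle of the ring's right arm, rad: the same.
- pliers_grip (a point): Snap-ring pliers, 140 g, upright, tips down. This point is midway between the two black grips: cylinders 14 mm in diameter, 18 mm long in x, 58 mm over both (in y) at rest; handles end 16 mm higher. Squeezing them spreads the tips: they give from 7 N; at 53 mm over both the pins stand 11 mm out (for carrying and entering the eyes), at the stop (33 mm, 20 N with the ring) 24 mm.
- pliers_pivot (a point): Pivot of the pliers, 40 mm below the grip point, in the middle of a steel block 10 x 54 x 16 mm (x, y, z) whose underside rests on the holder's rim. Below it the pliers are 32 mm wide in y at rest, 37 mm with the grips squeezed to 53 mm.
- pliers_tips (a point): Midway between the ends of the two tips, 102 mm below the grip point (1 mm or less different when squeezed). The tips are pins 4 mm in diameter and 10 mm long, at y = +8 and -8 mm at rest (toed in 0.06 rad, splayed 0.23 rad at the stop); flat shoulders 15 mm across above them push the eyes down. With the pin ends on the pulley's top, the ring lies right for the groove. Pads that move along the fingers as they close carry the pliers along.
- pliers_jaw (a joint): Angle between the two halves of the pliers, rad: 0 at rest, 0.58 at the stop (fully squeezed).
- holder: Fixed wooden block 70 x 70 x 60 mm with an upright slot right through its middle, 20 mm in its x, 42 mm in its y. Origin at the centre of its underside. The pliers stand in it with their steel block on the rim, the y of both alike, grip point 108 mm above the bench.
- jar: Glass jar, 40 mm in diameter, 62 mm tall; origin at the centre of its underside. To be left alone.
- roll: Paper roll standing on end, 54 mm in diameter, 57 mm tall; origin at the centre of its underside. To be left alone.
- driver: Grey-handled screwdriver lying on the bench; origin on its underside. To be left alone.
Not all that is in view belongs to the job. Of the things that look like the holder, take the one that is farthest to the robot's left at the start. Leave any green look-alike of the part that bears ring_c alone.

How it is judged:
By the outcome, as a careful person would: the job done as asked, in the order asked, and still so for the second after the job is handed in, with the robot touching nothing.
It also fails if it takes over 70 s, if anything falls off the work surface, if the arm or the gripper's body presses on something with over 40 N, if the wrist force passes 120 N, or if a joint passes its speed limit or range.

ROBOT

A 7-joint arm with a two-finger parallel gripper is mounted at the origin on the work surface. World frame = base frame: x ahead of the robot, y to its left, z up, the work surface at z = 0. Lengths are in m, angles in rad, forces in N, time in s.
With the tool pointing down it reaches from about 0.425 to 0.875 m from the base axis. Payload 4.7 kg.
Tool frame: the origin (TCP) lies on the centre line of the jaws, within the pads' length; the fingertips stand 8 mm ahead of it and the grasp point (between the pads) lies 11 mm behind it; z points along the fingers, y is the direction in which the jaws open and shut (so a half turn about z gives the same grasp; the last joint's range is limited). The gripper opens to 87 mm and grips with 3 to 60 N. Pads are 19 mm wide; open, the fingers measure 117 mm over their backs; the gripper's body (75 mm by 190 mm) begins 51 mm behind the grasp point.
Start: joints at [1.186, 0.321, -0.07, 1.45, 0.023, 1.371, -0.057], TCP at [0.252, -0.599, 0.231] pointing down, gripper open.
Joint ranges: [-2.86, 2.86], [-0.3, 2.09], [-1.38, 1.24], [0.06, 2.45], [-1.56, 4.7], [0.09, 2.05], [-2.69, 2.69]. Speed limits (rad/s): [2.57, 2.57, 3.14, 3.14, 3.14, 3.14, 3.14].

INTERFACE

Orientations are given as a rotation vector (axis times angle).
In Python, from bench import status, optics, order gives the robot as it stands.
- The arm moves only by the tool step_arm, never from a script. Its argument "rows" is a list of rows, each a list of 3 entries, a list of its own where there are three numbers: the turn, a rotation vector about the tool's x, y, z in degrees, then the shift along the tool's x, y, z in mm, then the finger opening in mm, from 0 to 87. A call has 1 to 12 rows; each row shifts and turns the pose as measured when the row begins, along the tool's axes as they then stand; what a row does not reach is not made up. A row lasts 1/12 s, in which the tool goes at most 41.7 mm and 7.16 degrees, less where a joint would pass 70% of its speed; a pose out of reach is approached as far as the arm can. A call is refused whole if a number of a shift passes 41.7 or a number of a turn 7.16, either way. A call with a gripper value outside its range is refused whole. The fingers move at their own pace and stop on an object; "grip_force" is the grip in N (left out, the last holds). Time passes only in rows, so rows that do not move let the fingers close. It gives the time, the measured TCP pose, the force and the opening at its end, in the units of the state.
- status.get_state(): the state, without advancing time (a new reading comes with each control period).
- optics.get_image(name): name is "scene" or "side" or "wrist"; returns a dict with "frame" (480x640x3 uint8, red, green, blue), "range_z" (480x640 float32, m along the optical axis (not along the pixel's ray), 0 where there is no reading), "K" (3x3 intrinsics, pixels), "k1" (the pictures are not rectified: a ray, as slopes to the right and down, at radius r is drawn at 1 + k1 r^2 times it, then the intrinsics apply), "R" (3x3) and "t" (3): a world point X has camera coordinates R X + t. Camera axes: x right, y down, z forward; pixel columns grow to the right and rows downward; lengths in m; the calibration is good to about 2 mm. A picture is of the moment at which its call begins.
- order.close_job(): hands the job in, once; it reports no verdict.
The state is a dict: "time": time; "joint_positions": joint angles; "qd": joint speeds; "joint_torque": joint torques, N m; "position": TCP position; "tool_rot": TCP orientation; "ft_force": force on the tool from outside, world axes, zero at the start; "torque": the same for the moment, N m; "grip_width": opening from 0.0 (shut) to 1.0 (fully open).
Only numpy, scipy, OpenCV 4.12 (cv2) and the standard library are available. Lean on these libraries where they do the work, as an engineer would, in place of code of your own. Each camera call takes 0.05 s, during which the arm holds its last target.

## Working session

There is one attempt and no reset: what is moved stays moved. The work goes in short steps, Python scripts to look and compute and a tool call to move; the robot and the scene stay as the last step left them, time stands still between calls to the robot, and variables do not carry over. Pictures are saved under pics/ and viewed, and the job is handed in when it is done.

Besides the shell and the picture viewer there is one more tool, called after "Call:" as name(argument=value, ...), one argument or row to a line, values as JSON. step_arm: Moves the arm, as the interface text tells. Its arguments: {"type":"object","properties":{"rows":{"type":"array"},"grip_force":{"type":"number"}},"required":["rows"]}

```bash
ls; mkdir -p pics
cat > h.py <<'E'
import numpy as np, cv2
from bench import status, optics, order
def grab(name,fn=None):
    d=optics.get_image(name)
    if fn: cv2.imwrite('pics/'+fn,cv2.cvtColor(d['frame'],cv2.COLOR_RGB2BGR))
    np.savez('/tmp/'+name+'.npz',**{k:np.array(v) for k,v in d.items()})
    return d
def load(name):
    z=np.load('/tmp/'+name+'.npz'); return {k:z[k] for k in z.files}
def ray(d,u,v):
    K=d['K'];k1=float(d['k1'])
    p=cv2.undistortPoints(np.array([[[u,v]]],float),K,np.array([k1,0,0,0,0]))[0,0]
    R=d['R'];t=d['t']
    return -R.T@t, R.T@np.array([p[0],p[1],1.0])
def onplane(d,u,v,z):
    c,r=ray(d,u,v); return c+r*(z-c[2])/r[2]
def depth(d,u,v):
    c,r=ray(d,u,v); return c+r*float(d['range_z'][int(round(v)),int(round(u))])
def proj(d,X):
    K=d['K'];k1=float(d['k1'])
    rv=cv2.Rodrigues(d['R'])[0]
    return cv2.projectPoints(np.array(X,float).reshape(-1,1,3),rv,d['t'],K,np.array([k1,0,0,0,0]))[0][:,0]
def two(d1,p1,d2,p2):
    c1,r1=ray(d1,*p1);c2,r2=ray(d2,*p2)
    A=np.stack([r1,-r2],1);s=np.linalg.lstsq(A,c2-c1,rcond=None)[0]
    a=c1+r1*s[0];b=c2+r2*s[1];return (a+b)/2,np.linalg.norm(a-b)
E
python3 - <<'E'
from h import *
print(status.get_state())
for n in('scene','side','wrist'):
    d=grab(n,n+'0.png'); print(n,d['K'].tolist(),d['k1'],(-d['R'].T@d['t']).round(3),d['R'].round(2).tolist())
E
```

```text
pics
{'time': 0.0, 'joint_positions': array([ 1.18612829,  0.32184762, -0.07012085,  1.45166376,  0.02258492,
        1.37081823, -0.05688943]), 'qd': array([-1.19454143e-03, -2.11712721e-04, -4.98150233e-04,  8.89285640e-05,
        6.71028002e-04, -1.57816093e-03, -8.91658494e-04]), 'joint_torque': array([-1.03101549e-04, -4.91281343e+01, -4.04138966e-01, -3.12526488e+01,
       -6.38929149e-02,  4.35393071e-02,  1.61611210e-04]), 'position': array([ 0.25215309, -0.59850881,  0.22945144]), 'tool_rot': array([-3.07747377e+00, -6.21977065e-01,  7.17522214e-04]), 'ft_force': array([-0.57416476, -0.43004754, -0.36641612]), 'torque': array([-0.01080193, -0.02394865,  0.00406238]), 'grip_width': 1.0000771735787781}
scene [[623.2791700520146, 0.0, 311.9365343525914], [0.0, 623.2791700520146, 234.53905484177707], [0.0, 0.0, 1.0]] -0.08184216267891904 [ 0.816 -0.554  1.099] [[0.88, 0.48, 0.01], [0.41, -0.75, -0.52], [-0.24, 0.46, -0.85]]
side [[502.24861319367653, 0.0, 322.29342336160204], [0.0, 502.24861319367653, 241.7801833972853], [0.0, 0.0, 1.0]] -0.11709823180710718 [0.282 0.929 0.685] [[-0.97, -0.26, 0.01], [-0.15, 0.51, -0.85], [0.21, -0.82, -0.53]]
wrist [[371.05405595342603, 0.0, 321.49790937453895], [0.0, 371.05405595342603, 247.4541002735789], [0.0, 0.0, 1.0]] 0.004235301568802675 [ 0.331 -0.567  0.384] [[0.39, -0.92, -0.0], [-0.88, -0.37, 0.31], [-0.28, -0.12, -0.95]]
```

View pics/scene0.png

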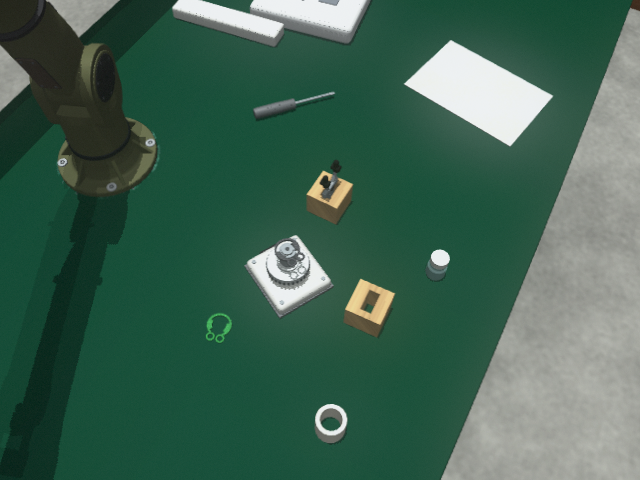

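View pics/side0.png

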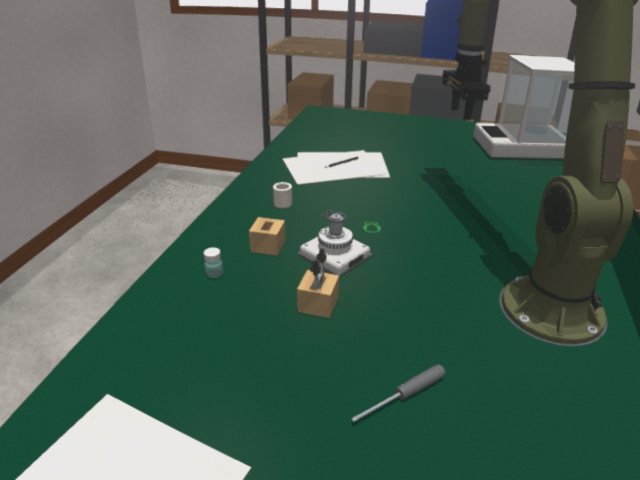

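View pics/wrist0.png

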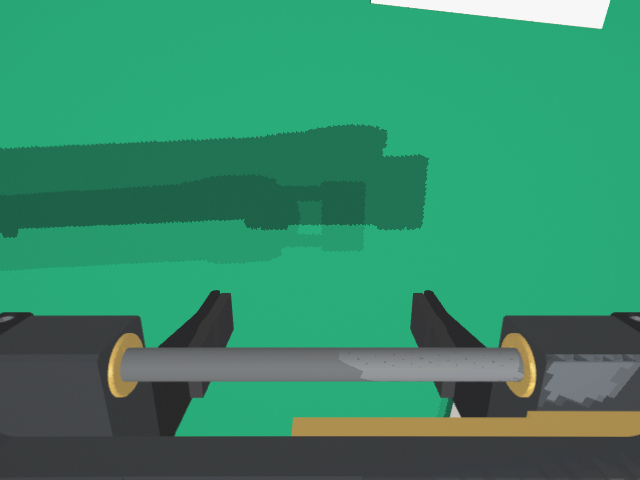

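The scene view shows the pliers in their holder at (330,195), the drive with its ring at (289,270), a second empty holder at (370,305) and a green decoy ring at (218,328). The jar is at (438,262), the roll at (331,424) and the screwdriver at (292,105). Next I'll enlarge crops.

Run:
```python
from h import *
d=load('scene');s=load('side')
def crop(d,x,y,w,h,k,fn):
    im=cv2.cvtColor(d['frame'],cv2.COLOR_RGB2BGR)[y:y+h,x:x+w]
    cv2.imwrite('pics/'+fn,cv2.resize(im,None,fx=k,fy=k,interpolation=cv2.INTER_CUBIC))
crop(d,240,150,160,120,5,'sc1.png');crop(d,235,225,110,95,6,'sc2.png');crop(s,285,200,100,120,5,'sd1.png')
print(depth(d,330,190),depth(d,370,290),depth(d,287,243),depth(s,318,280),depth(s,335,216),depth(s,267,225))
```

```text
[0.50532236 0.10998797 0.07220526] [ 0.67191701 -0.04615436  0.05720846] [ 0.50181427 -0.05694459  0.10645707] [0.49331414 0.13718763 0.0751553 ] [ 0.50835668 -0.06537378  0.11221998] [ 0.68726204 -0.08682152  0.04644205]
```

View pics/sc1.png

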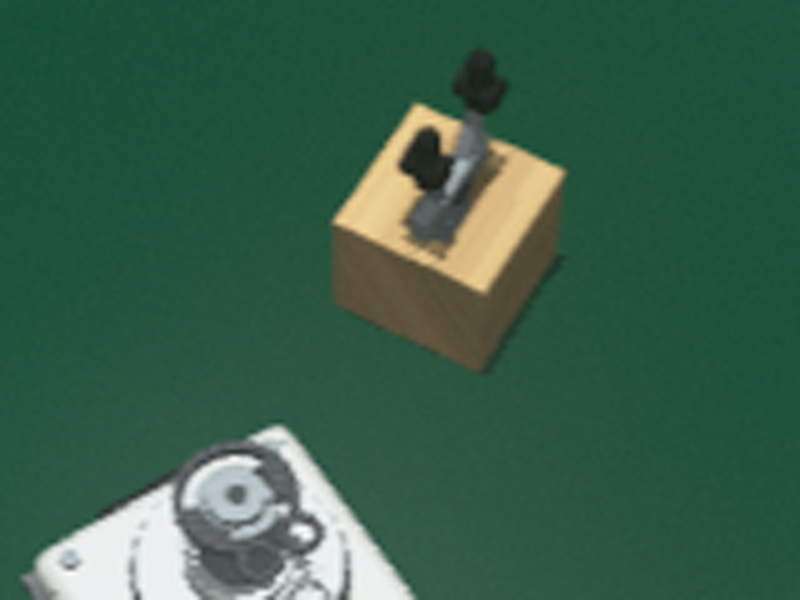

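View pics/sc2.png

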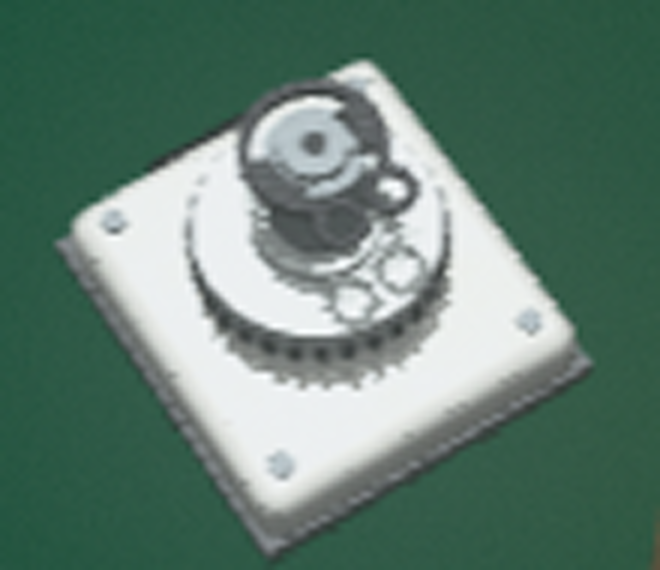

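View pics/sd1.png

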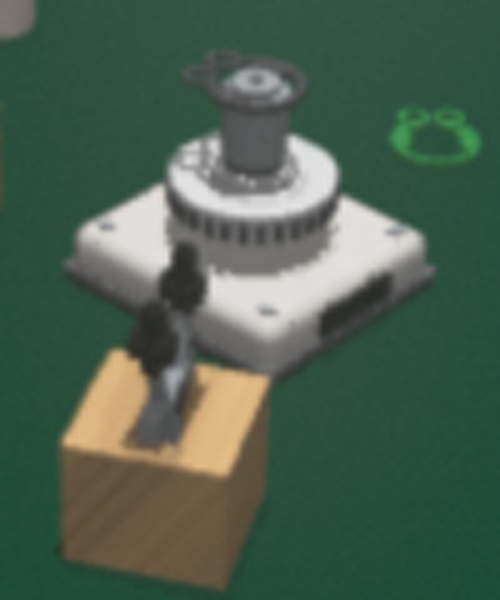

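Run:
```python
from h import *
d=load('scene');s=load('side')
cs=[(418,104),(565,172),(485,292),(333,223)]
P=np.array([onplane(d,240+x/5,150+y/5,.06) for x,y in cs]);print(P.round(4),P.mean(0)); 
for i in range(4): e=P[(i+1)%4]-P[i]; print(np.linalg.norm(e),np.degrees(np.arctan2(e[1],e[0])))
cs=[(110,352),(271,375),(230,473),(62,438)]
P=np.array([onplane(s,285+x/5,200+y/5,.06) for x,y in cs]);print('side',P.round(4),P.mean(0))
for i in range(4): e=P[(i+1)%4]-P[i]; print(np.linalg.norm(e),np.degrees(np.arctan2(e[1],e[0])))
# ring
n=(235+314/6,225+143/6); ns=(285+258/5,200+79/5)
print('nose',onplane(d,*n,.113),onplane(s,*ns,.113))
for e in[(395,188),(345,218)]: print('eye',onplane(d,235+e[0]/6,225+e[1]/6,.110))
for e in[(221,63),(198,75)]: print('eyeS',onplane(s,285+e[0]/5,200+e[1]/5,.110))
for e in[(480,70),(428,140)]: print('grip tops',onplane(d,240+e[0]/5,150+e[1]/5,.115))
for e in[(186,260),(152,320)]: print('grip topsS',onplane(s,285+e[0]/5,200+e[1]/5,.115))
```

```text
[[0.4671 0.1549 0.06  ]
 [0.5365 0.1533 0.06  ]
 [0.5349 0.0846 0.06  ]
 [0.4653 0.0848 0.06  ]] [0.50096498 0.11938222 0.06      ]
0.06938364545716405 -1.35975489536611
0.0686698365212767 -91.3151017596554
0.06965218854215371 179.88262515112874
0.07018029022227046 88.4780639067895
side [[0.5302 0.091  0.06  ]
 [0.4602 0.0881 0.06  ]
 [0.4607 0.1574 0.06  ]
 [0.532  0.1541 0.06  ]] [0.49577647 0.12264202 0.06      ]
0.07004726128507119 -177.68387678357576
0.0693002890878817 89.65636588514101
0.07142040749024511 -2.6813703664440514
0.06315180760385843 -91.60408639085796
nose [ 0.51056409 -0.07068092  0.113     ] [ 0.50470195 -0.06599457  0.113     ]
eye [ 0.53897948 -0.07106815  0.11      ]
eye [ 0.53080245 -0.08742024  0.11      ]
eyeS [ 0.52627189 -0.08126509  0.11      ]
eyeS [ 0.5337476  -0.06697596  0.11      ]
grip tops [0.49927934 0.14427831 0.115     ]
grip tops [0.49733619 0.1036883  0.115     ]
grip topsS [0.49670771 0.0936712  0.115     ]
grip topsS [0.49851855 0.13916765 0.115     ]
```

Call:
step_arm(
  rows=[
    [[0, 0, 0], [31, -27, -2], 87],
    [[0, 0, 0], [31, -27, -2], 87],
    [[0, 0, 0], [31, -27, -2], 87],
    [[0, 0, 0], [31, -27, -2], 87],
    [[0, 0, 0], [31, -27, -2], 87],
    [[0, 0, 0], [31, -27, -2], 87],
    [[0, 0, 0], [31, -27, -2], 87],
    [[0, 0, 0], [31, -27, -2], 87],
    [[0, 0, 0], [31, -27, -2], 87],
    [[0, 0, 0], [31, -27, -2], 87],
  ],
)

```text
time: 0.98
position: [0.4291, -0.2308, 0.2429]
tool_rot: [-3.082, -0.588, 0.015]
ft_force: [1.1, -0.5, 0.7]
grip_width: 1.002
```

Call:
step_arm(
  rows=[
    [[0, 0, 6], [31, -27, 0], 87],
    [[0, 0, 6], [28, -31, 0], 87],
    [[0, 0, 6], [25, -34, 0], 87],
    [[0, 0, 3], [21, -37, 0], 87],
    [[0, 0, 0], [5, -15, 0], 87],
    [[0, 0, 0], [0, 0, 0], 87],
  ],
)

```text
time: 1.48
position: [0.5061, -0.0609, 0.243]
tool_rot: [-3.137, -0.037, 0.011]
ft_force: [0.2, 0.8, 1.0]
grip_width: 0.999
```

Run:
```python
from h import *
st=status.get_state();print(st['position'],st['tool_rot'],st['ft_force'])
d=grab('wrist','w1.png')
print(proj(d,[.509,-.069,.110]))
```

```text
[ 0.50606063 -0.06086529  0.24302569] [-3.1374829  -0.03695436  0.0108279 ] [0.22529503 0.77053586 1.02968931]
[[331.14856429 235.69647154]]
```

View pics/w1.png

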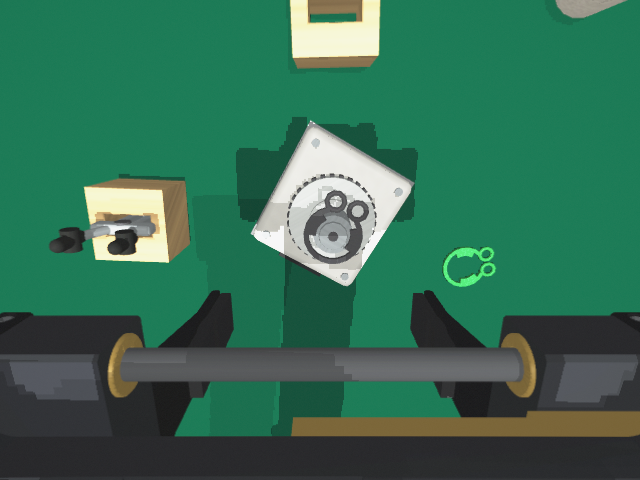

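The wrist view shows the ring centre at about (333,237), with its eyes at (336,200) and (357,211). The pliers are at left, with grips at (68,240) and (123,243).

Run:
```python
from h import *
d=load('wrist')
im=cv2.cvtColor(d['frame'],cv2.COLOR_RGB2BGR)[180:280,280:390]
cv2.imwrite('pics/w1c.png',cv2.resize(im,None,fx=6,fy=6,interpolation=cv2.INTER_CUBIC))
im=cv2.cvtColor(d['frame'],cv2.COLOR_RGB2BGR)[165:275,40:200]
cv2.imwrite('pics/w1p.png',cv2.resize(im,None,fx=5,fy=5,interpolation=cv2.INTER_CUBIC))
```

```text
(no output)
```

View pics/w1c.png

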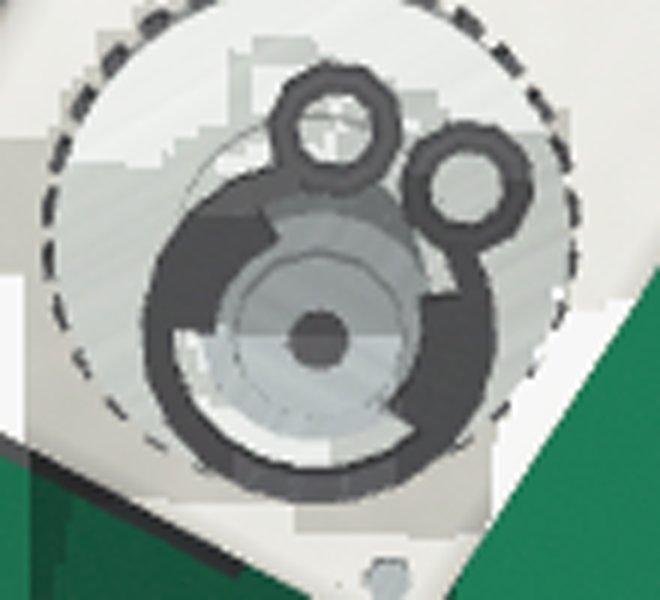

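View pics/w1p.png

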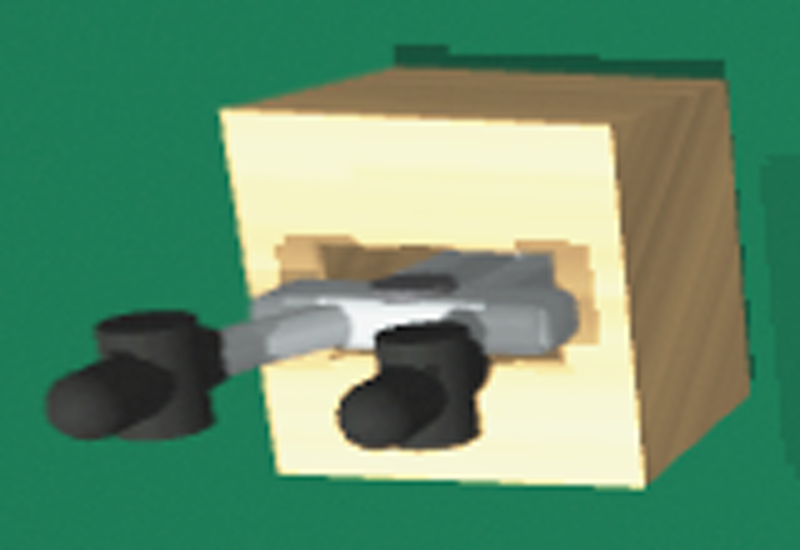

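Run:
```python
from h import *
d=load('wrist')
q=lambda x,y,z:onplane(d,280+x/6,180+y/6,z)
L=q(335,128,.112);R=q(467,188,.112);n=q(318,340,.113);n2=q(320,343,.113)
m=(L+R)/2;e=L-R
print(L,R,m,np.linalg.norm(e));yaw=np.degrees(np.arctan2(e[1],e[0]))-90
print('yaw',yaw,'nose',n,n2)
c,s=np.cos(np.radians(yaw)),np.sin(np.radians(yaw))
print('centre from eyes',m[:2]-.026*np.array([c,s]), 'dist nose->m',np.linalg.norm((m-n)[:2]), np.degrees(np.arctan2(*(m-n)[1::-1])))
a=q(143,325,.111);b=q(495,325,.111);print('ring diam',np.linalg.norm(a-b),(a+b)/2)
print('ring bottom rim',q(319,472,.112),q(319,500,.108))
# sleeve/pulley
p=lambda x,y,z:onplane(d,40+x/5,165+y/5,z)
cs=[(222,108),(612,124),(645,488),(278,474)]
P=np.array([p(x,y,.06) for x,y in cs]);print(P.round(4),P.mean(0))
for i in range(4): v=P[(i+1)%4]-P[i]; print(np.linalg.norm(v),np.degrees(np.arctan2(v[1],v[0])))
print('slot',p(435,288,.076))
for z in(.115,.108):print('grips far/near ends',[p(x,y,z)[:2].round(4) for x,y in((155,318),(165,430),(425,332),(425,440))])
s=load('scene')
```

```text
[ 0.53745182 -0.07172891  0.112     ] [ 0.52993223 -0.08922588  0.112     ] [ 0.53369203 -0.08047739  0.112     ] 0.019044373867968083
yaw -23.256353761696133 nose [ 0.50910422 -0.07040949  0.113     ] [ 0.50869457 -0.07068882  0.113     ]
centre from eyes [ 0.50980459 -0.0702114 ] dist nose->m 0.02656921277276579 -22.267501681052035
ring diam 0.047035458437304604 [ 0.51060595 -0.07054158  0.111     ]
ring bottom rim [ 0.49009971 -0.07118093  0.112     ] [ 0.48453761 -0.07146758  0.108     ]
[[0.5356 0.1547 0.06  ]
 [0.5343 0.0843 0.06  ]
 [0.4636 0.0858 0.06  ]
 [0.4648 0.1564 0.06  ]] [0.49956998 0.12030334 0.06      ]
0.07040394548526985 -91.01568227568566
0.07072674749980737 178.81472537269775
0.07061581922764129 88.99221733459075
0.0707374279022691 -1.3568633736146578
slot [0.50698343 0.11226131 0.076     ]
grips far/near ends [array([0.5115, 0.136 ]), array([0.4928, 0.1379]), array([0.5102, 0.0939]), array([0.4921, 0.0965])]
grips far/near ends [array([0.5095, 0.1409]), array([0.4904, 0.1428]), array([0.5081, 0.0977]), array([0.4896, 0.1004])]
```

Call:
step_arm(
  rows=[
    [[0, 0.4, 2.4], [-1, -36, 7], 87],
    [[0, 0, 0], [-1, -37, 7], 87],
    [[0, 0, 0], [-1, -37, 7], 87],
    [[0, 0, 0], [-1, -37, 7], 87],
    [[0, 0, 0], [-1, -33, 7], 87],
    [[0, 0, 0], [0, 0, 7], 87],
    [[0, 0, 0], [0, 0, 0], 87],
  ],
)

```text
time: 2.12
position: [0.5041, 0.1079, 0.1982]
tool_rot: [3.136, -0.067, -0.0]
ft_force: [0.1, -1.1, -0.5]
grip_width: 0.998
```

```bash
cat >> h.py <<'E'
def pose():
    from scipy.spatial.transform import Rotation as Ro
    st=status.get_state();R=Ro.from_rotvec(st['tool_rot']).as_matrix()
    print('t',round(st['time'],2),'p',(st['position']*1000).round(1),'yaw',np.degrees(np.arctan2(R[1,0],R[0,0])).round(2),'z',R[:,2].round(4),'F',st['ft_force'].round(2),'T',st['torque'].round(3),'g',round(st['grip_width']*87,1))
    return st,R
E
python3 - <<'E'
from h import *
pose()
d=grab('wrist','w2.png')
for p in([.5,.12,.108],[.5,.145,.108],[.5,.095,.108]):print(proj(d,p))
E
```

```text
t 2.12 p [504.1 107.9 198.2] yaw -2.43 z [-1.0e-04 -4.6e-03 -1.0e+00] F [ 0.11 -1.06 -0.5 ] T [-0.065  0.05   0.026] g 86.8
[[302.76411888 263.75453493]]
[[267.24592258 265.27723645]]
[[338.33177234 262.23092043]]
```

View pics/w2.png

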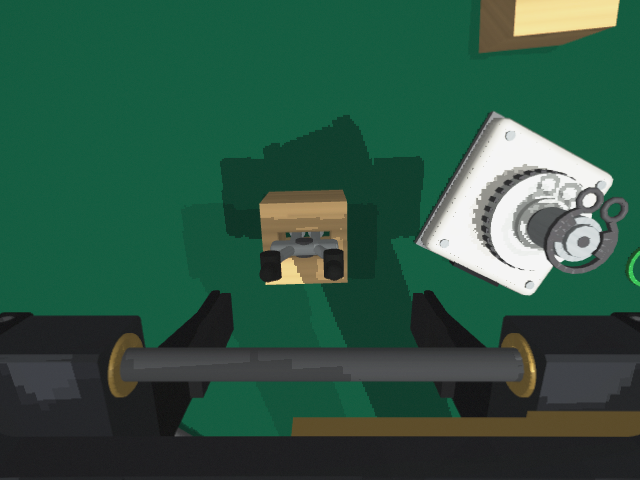

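The wrist view shows the pliers in the holder, with grips at (269,264) and (334,263). That is close to the predicted points.

Run:
```python
from h import *
d=load('wrist')
im=cv2.cvtColor(d['frame'],cv2.COLOR_RGB2BGR)[180:290,245:365]
cv2.imwrite('pics/w2c.png',cv2.resize(im,None,fx=6,fy=5.4,interpolation=cv2.INTER_CUBIC)[:590])
```

```text
(no output)
```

View pics/w2c.png

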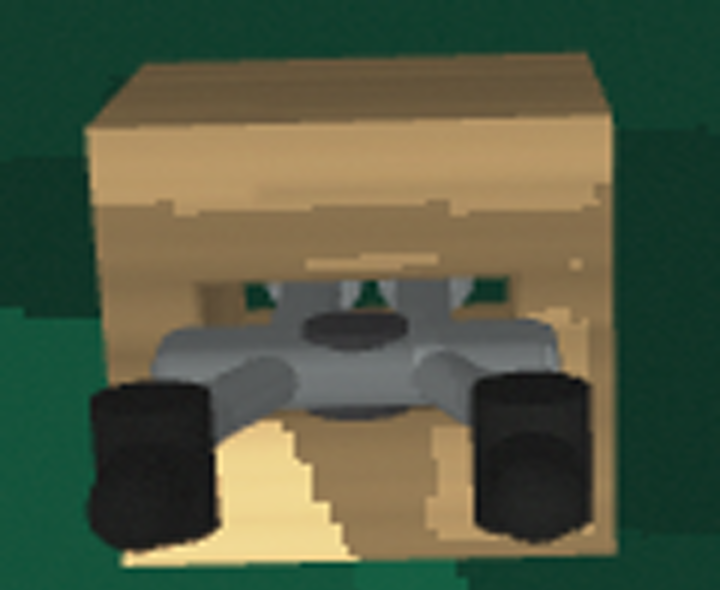

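Run:
```python
from h import *
d=load('wrist')
q=lambda x,y,z:onplane(d,245+x/6,180+y/5.4,z)
for x in (90,216,473,592): print(x,q(x,430,.108),q(x,430,.110))
for x,y in((150,385),(150,530),(532,377),(532,525)): print(y,q(x,y,.115),q(x,y,.108))
P=np.array([q(*c,.06) for c in((87,130),(613,117),(616,553),(123,566))]);print(P,P.mean(0))
```

```text
90 [0.50442991 0.14968707 0.108     ] [0.50512617 0.14931633 0.11      ]
216 [0.50376186 0.13502627 0.108     ] [0.50446358 0.13477528 0.11      ]
473 [0.50239837 0.10508638 0.108     ] [0.50311122 0.10507993 0.11      ]
592 [0.50176671 0.09120879 0.108     ] [0.50248472 0.0913157  0.11      ]
385 [0.51250553 0.14109847 0.115     ] [0.51023455 0.14218148 0.108     ]
530 [0.49302751 0.1427708  0.115     ] [0.49018332 0.14390302 0.108     ]
377 [0.51160955 0.09814563 0.115     ] [0.50931221 0.0979646  0.108     ]
525 [0.49170093 0.09881329 0.115     ] [0.48881769 0.09865191 0.108     ]
[[0.53461588 0.15456669 0.06      ]
 [0.5334423  0.08461402 0.06      ]
 [0.46372714 0.08575009 0.06      ]
 [0.4647262  0.15603381 0.06      ]] [0.49912788 0.12024115 0.06      ]
```

Call:
step_arm(
  rows=[
    [[0.26, 0, -1.2], [-4, -12, 10], 87],
    [[0, 0, 0], [-0.5, -2, 15], 87],
    [[0, 0, 0], [0, 0, 15], 87],
    [[0, 0, 0], [0, 0, 15], 87],
    [[0, 0, 0], [0, 0, 10], 87],
    [[0, 0, 0], [0, 0, 0], 87],
  ],
)

```text
time: 2.67
position: [0.5024, 0.1143, 0.1311]
tool_rot: [3.14, -0.051, 0.007]
ft_force: [-1.7, -0.6, -0.0]
grip_width: 0.999
```

```bash
python3 -c "
from h import *
pose()"
```

```text
t 2.67 p [502.4 114.3 131.1] yaw -1.85 z [ 0.0044 -0.0013 -1.    ] F [-1.7  -0.56 -0.03] T [0.009 0.071 0.033] g 86.9
```

Call:
step_arm(
  rows=[
    [[0, -0.3, -0.8], [-3, -8, 0], 87],
    [[0, 0, 0], [-0.5, -2, 0], 87],
    [[0, 0, 0], [0, 0, 10], 87],
    [[0, 0, 0], [0, 0, 12], 87],
    [[0, 0, 0], [0, 0, 10], 87],
    [[0, 0, 0], [0, 0, 0], 87],
  ],
)

```text
time: 3.17
position: [0.5008, 0.1241, 0.0983]
tool_rot: [3.14, -0.031, 0.004]
ft_force: [-1.1, -0.8, 0.2]
grip_width: 1.003
```

```bash
python3 -c "
from h import *
pose()"
```

```text
t 3.17 p [500.8 124.1  98.3] yaw -1.12 z [ 0.0026 -0.0012 -1.    ] F [-1.11 -0.78  0.24] T [0.029 0.075 0.046] g 87.3
```

Call:
step_arm(
  rows=[
    [[0, -0.15, 0], [-0.5, 3.8, 1.3], 87],
    [[0, 0, 0], [0, 0, 0], 87],
    [[0, 0, 0], [0, 0, 0], 87],
  ],
)

```text
time: 3.42
position: [0.4996, 0.12, 0.0958]
tool_rot: [3.14, -0.03, -0.003]
ft_force: [1.3, 0.6, 0.4]
grip_width: 0.999
```

```bash
python3 -c "
from h import *
pose()"
```

```text
t 3.42 p [499.6 120.   95.8] yaw -1.08 z [-0.0022 -0.001  -1.    ] F [1.32 0.55 0.38] T [0.034 0.021 0.007] g 87.0
```

Call:
step_arm(
  rows=[
    [[0, 0, 0], [0, 0, 0], 70],
    [[0, 0, 0], [0, 0, 0], 60],
    [[0, 0, 0], [0, 0, 0], 57],
    [[0, 0, 0], [0, 0, 0], 55],
    [[0, 0, 0], [0, 0, 0], 53],
    [[0, 0, 0], [0, 0, 0], 53],
    [[0, 0, 0], [0, 0, 0], 53],
    [[0, 0, 0], [0, 0, 0], 53],
  ],
  grip_force=15,
)

```text
time: 4.08
position: [0.5021, 0.12, 0.0993]
tool_rot: [3.14, -0.03, 0.005]
ft_force: [-0.9, -0.6, 2.0]
grip_width: 0.62
```

```bash
python3 -c "
from h import *
pose()
grab('wrist','w3.png')"
```

```text
t 4.08 p [502.1 120.   99.3] yaw -1.11 z [ 0.0033 -0.0019 -1.    ] F [-0.88 -0.61  1.98] T [-0.166  0.345 -0.04 ] g 53.9
```

View pics/w3.png

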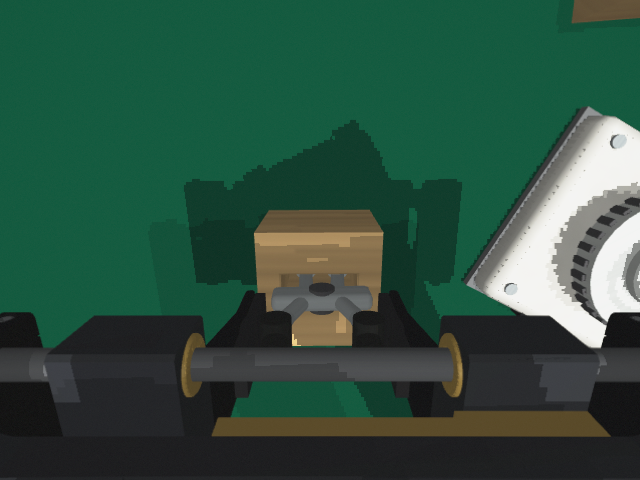

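Call:
step_arm(
  rows=[
    [[0, 0, 0], [0, 0, -6], 53],
    [[0, 0, 0], [0, 0, -12], 53],
    [[0, 0, 0], [0, 0, -15], 53],
    [[0, 0, 0], [0, 0, -15], 53],
    [[0, 0, 0], [0, 0, -15], 53],
    [[0, 0, 0], [0, 0, -15], 53],
    [[0, 0, 0], [0, 0, -15], 53],
    [[0, 0, 0], [0, 0, -15], 53],
    [[0, 0, 0], [0, 0, -15], 53],
    [[0, 0, 0], [0, 0, -15], 53],
    [[0, 0, 0], [0, 0, -8], 53],
    [[0, 0, 0], [0, 0, 0], 53],
  ],
)

```text
time: 5.13
position: [0.4989, 0.1217, 0.2568]
tool_rot: [-3.141, 0.025, -0.002]
ft_force: [0.3, 0.7, -1.0]
grip_width: 0.61
```

```bash
python3 -c "
from h import *
pose()
grab('wrist','w4.png');grab('side','s4.png')
d=load('side');im=cv2.cvtColor(d['frame'],cv2.COLOR_RGB2BGR)[150:320,240:400]
cv2.imwrite('pics/s4c.png',cv2.resize(im,None,fx=3.5,fy=3.5,interpolation=cv2.INTER_CUBIC))"
```

```text
t 5.13 p [498.9 121.7 256.8] yaw -0.91 z [ 0.0015  0.     -1.    ] F [ 0.3   0.67 -1.01] T [ 0.056 -0.063  0.042] g 53.1
```

View pics/w4.png

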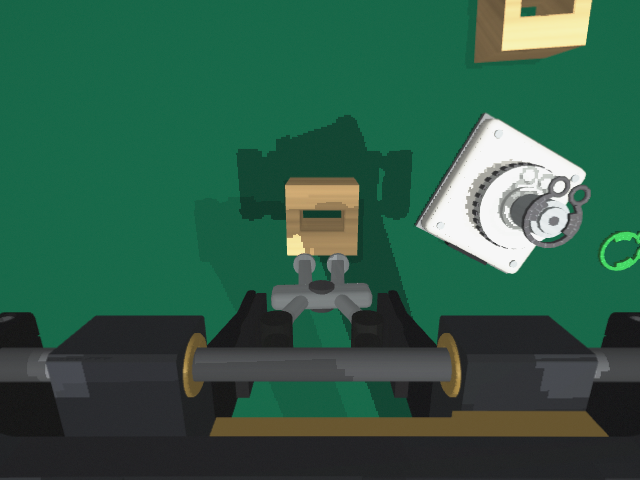

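View pics/s4c.png

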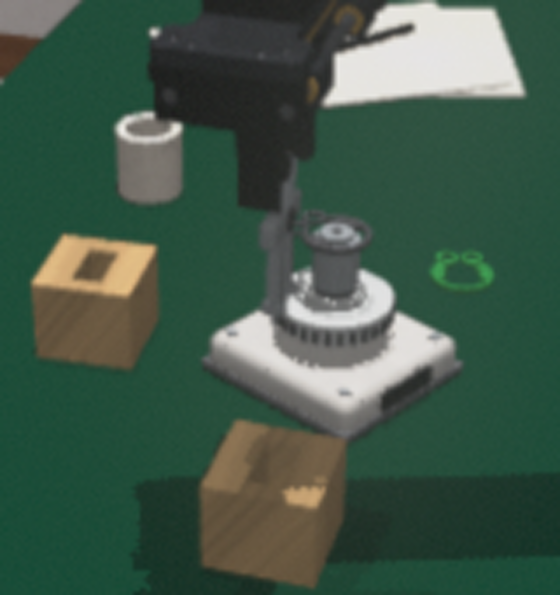

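Run:
```python
from h import *
st,R=pose()
d=grab('wrist');s=grab('scene','sc4.png')
p=st['position']
for off in([0,0,.093],[0,.011,.093],[0,-.011,.093],[0,0,.083],[0,0,.031]):
    X=p+R@np.array(off); print(off,proj(d,X).round(1),proj(s,X).round(1))
im=cv2.cvtColor(d['frame'],cv2.COLOR_RGB2BGR)[230:340,260:385]
cv2.imwrite('pics/w4c.png',cv2.resize(im,None,fx=6,fy=5.4,interpolation=cv2.INTER_CUBIC)[:594])
u,v=proj(s,p+R@np.array([0,0,.08]))[0].astype(int)
im=cv2.cvtColor(s['frame'],cv2.COLOR_RGB2BGR)[v-60:v+40,u-60:u+60]
print(u-60,v-60)
cv2.imwrite('pics/sc4c.png',cv2.resize(im,None,fx=6,fy=6,interpolation=cv2.INTER_CUBIC))
```

```text
t 5.23 p [498.1 121.4 254.9] yaw -0.9 z [-1.e-03 -2.e-04 -1.e+00] F [-0.92 -0.25 -1.43] T [0.024 0.043 0.059] g 53.0
[0, 0, 0.093] [[320.3 256.2]] [[330.9 156.9]]
[0, 0.011, 0.093] [[335.9 256.2]] [[328.2 160.9]]
[0, -0.011, 0.093] [[304.7 256.2]] [[333.7 153. ]]
[0, 0, 0.083] [[320.3 261. ]] [[331.1 153.6]]
[0, 0, 0.031] [[320.1 293.3]] [[332.1 135.7]]
271 92
```

View pics/w4c.png

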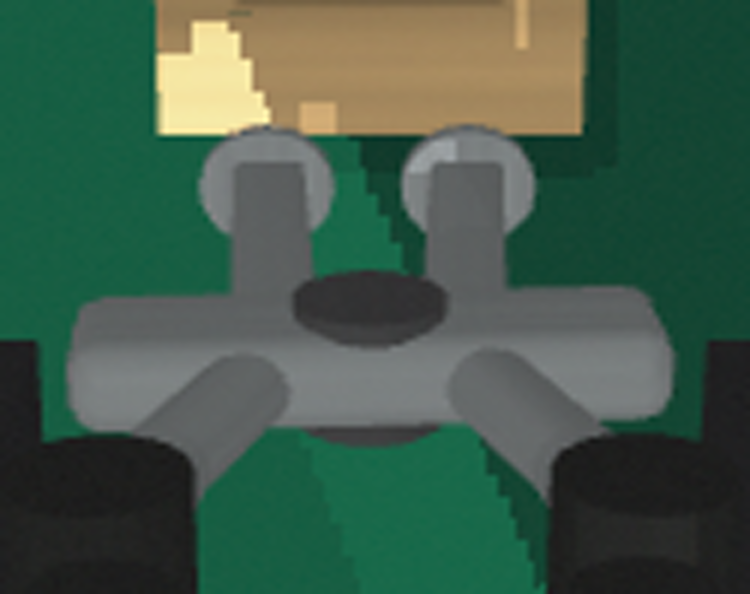

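View pics/sc4c.png

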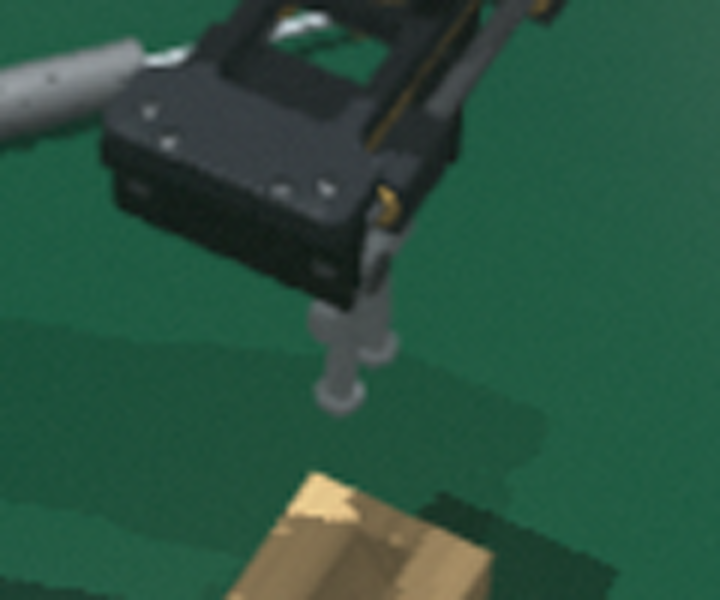

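Run:
```python
from h import *
st,R=pose();p=st['position']
d=load('wrist')
rz=d['range_z'][250:275,295:350]
for (u,v) in [(297,261),(311,264),(297,266),(304,254),(331,262),(345,262),(338,253),(311,267),(331,267)]:
    X=depth(d,u,v); print(u,v,((R.T@(X-p))*1000).round(1))
for (u,v) in((300,255),(350,230)):print((onplane(d,u,v,.06)).round(4),depth(d,u,v).round(4))
print(depth(d,320,215), depth(d,100,100))
```

```text
t 5.33 p [497.5 121.1 253.7] yaw -0.91 z [-3.5e-03 -4.0e-04 -1.0e+00] F [ 0.59  0.33 -1.63] T [ 0.008 -0.007 -0.021] g 53.0
297 261 [  2.6 -15.8  76.9]
311 264 [ 0.4 -6.5 77.3]
297 266 [ -1.  -15.9  77.2]
304 254 [  7.4 -11.1  77.4]
331 262 [ 1.9  6.8 76.8]
345 262 [ 1.3 16.3 78.6]
338 253 [ 7.7 11.5 78.5]
311 267 [-2.1 -6.6 78.3]
331 267 [ 2.7  6.5 65.4]
[0.4643 0.1424 0.06  ] [0.5043 0.1347 0.1767]
[0.4892 0.0928 0.06  ] [0.489  0.0927 0.0592]
[ 4.90945078e-01  1.22168470e-01 -3.81411718e-04] [0.61520308 0.34512296 0.00066504]
```

Call:
step_arm(
  rows=[
    [[0, 0, 3], [5, 25, 0], 53],
    [[0, 0, 4], [4, 34, 0], 53],
    [[0, 0, 4], [0, 36, 0], 53],
    [[0, 0, 4], [-3, 36, 0], 53],
    [[0, 0, 4], [-5, 36, 0], 53],
    [[0, 0, 3], [0, 20, 0], 53],
    [[0, 0, 0], [0, 0, 0], 53],
  ],
)

```text
time: 5.92
position: [0.4611, -0.0643, 0.2451]
tool_rot: [-3.073, 0.639, 0.027]
ft_force: [0.0, 0.7, -2.1]
grip_width: 0.613
```

```bash
cat >> h.py <<'E'
def need(T,yaw):
    st,R=pose()
    print('shift mm',(R.T@(np.array(T)-st['position'])*1000).round(1))
    from scipy.spatial.transform import Rotation as Ro
    a=np.radians(yaw);c,s=np.cos(a),np.sin(a)
    Rd=np.array([[c,s,0],[s,-c,0],[0,0,-1.]])
    print('turn deg',np.degrees(Ro.from_matrix(R.T@Rd).as_rotvec()).round(2))
E
python3 -c "
from h import *
need([.5337,-.0805,.235],-23.2)"
```

```text
t 5.92 p [461.1 -64.3 245.1] yaw -23.5 z [-0.0161  0.0059 -0.9999] F [ 0.01  0.68 -2.1 ] T [ 0.024 -0.024  0.06 ] g 53.4
shift mm [ 73.2 -14.1   8.9]
turn deg [ 0.05  0.98 -0.3 ]
```

Call:
step_arm(
  rows=[
    [[0, 0.5, -0.3], [15, -4, 0], 53],
    [[0, 0.5, 0], [20, -4, 0], 53],
    [[0, 0, 0], [18, -4, 1], 53],
    [[0, 0, 0], [12, -2, 2], 53],
    [[0, 0, 0], [5, 0, 1], 53],
    [[0, 0, 0], [0, 0, 0], 53],
    [[0, 0, 0], [0, 0, 0], 53],
  ],
)

```text
time: 6.5
position: [0.5314, -0.076, 0.2348]
tool_rot: [-3.075, 0.628, 0.014]
ft_force: [0.5, 1.3, -1.5]
grip_width: 0.611
```

Run:
```python
from h import *
need([.5337,-.0805,.217],-23.2)
d=grab('wrist','w5.png')
im=cv2.cvtColor(d['frame'],cv2.COLOR_RGB2BGR)[180:340,220:420]
cv2.imwrite('pics/w5c.png',cv2.resize(im,None,fx=3.7,fy=3.7,interpolation=cv2.INTER_CUBIC))
```

```text
t 6.5 p [531.4 -76.  234.8] yaw -23.1 z [-0.0078  0.0047 -1.    ] F [ 0.53  1.29 -1.52] T [0.026 0.077 0.003] g 53.1
shift mm [ 4.1  3.3 17.8]
turn deg [-0.07  0.52  0.1 ]
```

View pics/w5c.png

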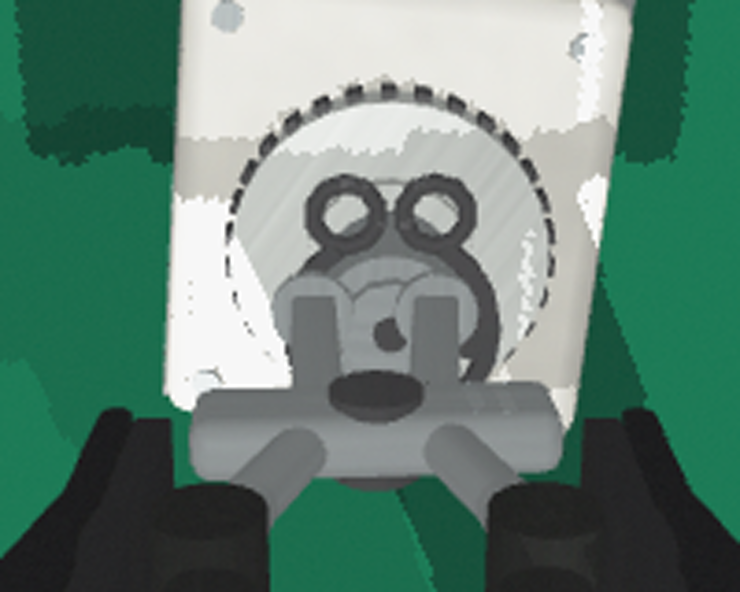

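The pliers are in line with the ring. The eyes are at about (313,238) and (338,238), and the tip shoulders at about (304,263) and (338,263).

Run:
```python
from h import *
d=load('wrist');st,R=pose();p=st['position']
f=lambda x,y:(220+x/3.7,180+y/3.7)
E=[onplane(d,*f(x,213),.112) for x in(345,435.5)]
m=(E[0]+E[1])/2;e=E[0]-E[1]
print(E,m,np.linalg.norm(e),np.degrees(np.arctan2(e[1],e[0]))-90)
print('eyes mid in tool',(R.T@(m-p)*1000).round(1))
for x,y in((310,290),(437,290)):
  pass
for x in (277,350,400,473): X=depth(d,*f(x,300));print('disc edge',x,(R.T@(X-p)*1000).round(1))
for x,y in((290,290),(437,288),(315,280)): X=depth(d,*f(x,y));print('disc top',(R.T@(X-p)*1000).round(1))
Z=[depth(d,*f(x,y))[2] for x,y in((300,140),(480,140),(390,130),(520,200),(270,210),(260,260))];print('pulley z',np.round(Z,4))
print('eye ring z',[depth(d,*f(x,y))[2].round(4) for x,y in((315,215),(465,215),(345,182),(435,182))])
print('casing',[depth(d,*f(x,y))[2].round(4) for x,y in((230,120),(550,100),(400,40))])
```

```text
t 6.55 p [531.2 -75.9 234.8] yaw -23.09 z [-0.0079  0.0045 -1.    ] F [ 0.19 -0.36 -0.58] T [0.033 0.017 0.063] g 53.1
[array([ 0.53778177, -0.07180844,  0.112     ]), array([ 0.53029831, -0.08931029,  0.112     ])] [ 0.53404004 -0.08055936  0.112     ] 0.01903462447063353 -23.150611555071976
eyes mid in tool [  5.6   3.3 122.7]
disc edge 277 [  2.2 -17.6  78.2]
disc edge 350 [-13.2  -5.3 121. ]
disc edge 400 [ 1.7  4.6 79.5]
disc edge 473 [ 2.1 17.7 78.4]
disc top [  4.  -15.2  78.5]
disc top [ 4.5 11.2 78. ]
disc top [  5.8 -10.7  78.6]
pulley z [0.0633 0.0637 0.0644 0.064  0.062  0.0636]
eye ring z [np.float64(0.1132), np.float64(0.1121), np.float64(0.112), np.float64(0.1138)]
casing [np.float64(0.0312), np.float64(0.0297), np.float64(0.0296)]
```

Call:
step_arm(
  rows=[
    [[0, 0.5, 0.1], [4.2, 3.3, 5], 53],
    [[0, 0, 0], [0, 0, 8], 53],
    [[0, 0, 0], [0, 0, 0], 53],
    [[0, 0, 0], [0, 0, 0], 53],
  ],
)

```text
time: 6.88
position: [0.5322, -0.0801, 0.2206]
tool_rot: [3.077, -0.63, 0.001]
ft_force: [-0.5, -0.7, -0.7]
grip_width: 0.611
```

Run:
```python
from h import *
need([.534,-.0805,.217],-23.2)
d=grab('wrist','w6.png')
im=cv2.cvtColor(d['frame'],cv2.COLOR_RGB2BGR)[180:340,220:420]
cv2.imwrite('pics/w6c.png',cv2.resize(im,None,fx=3.7,fy=3.7,interpolation=cv2.INTER_CUBIC))
```

```text
t 6.88 p [532.2 -80.1 220.6] yaw -23.14 z [ 4.e-04 -4.e-04 -1.e+00] F [-0.47 -0.65 -0.7 ] T [ 0.043  0.044 -0.019] g 53.2
shift mm [ 1.8 -0.3  3.6]
turn deg [ 0.01 -0.03  0.06]
```

View pics/w6c.png

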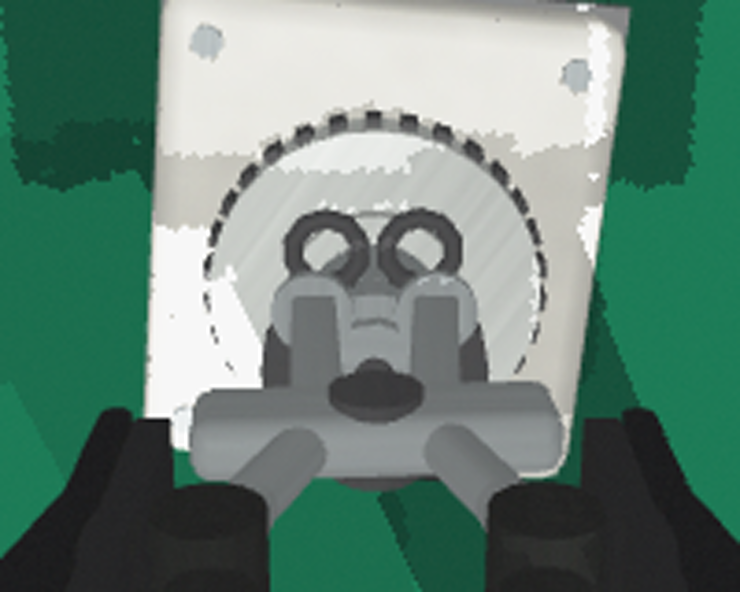

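Call:
step_arm(
  rows=[
    [[0, 0, 0], [1.8, -0.4, 3], 53],
    [[0, 0, 0], [0, 0, 2], 53],
    [[0, 0, 0], [0, 0, 0], 53],
    [[0, 0, 0], [0, 0, 0], 53],
  ],
)

```text
time: 7.27
position: [0.5339, -0.0805, 0.2155]
tool_rot: [3.077, -0.63, 0.001]
ft_force: [0.4, 0.8, -0.7]
grip_width: 0.613
```

Run:
```python
from h import *
need([.534,-.0805,.199],-23.2)
d=grab('wrist','w7.png')
im=cv2.cvtColor(d['frame'],cv2.COLOR_RGB2BGR)[180:340,220:420]
cv2.imwrite('pics/w7c.png',cv2.resize(im,None,fx=3.7,fy=3.7,interpolation=cv2.INTER_CUBIC))
s=grab('scene');u,v=proj(s,[.534,-.08,.115])[0].astype(int)
im=cv2.cvtColor(s['frame'],cv2.COLOR_RGB2BGR)[v-50:v+50,u-60:u+60]
cv2.imwrite('pics/sc7c.png',cv2.resize(im,None,fx=6,fy=6,interpolation=cv2.INTER_CUBIC))
s=grab('side');u,v=proj(s,[.534,-.08,.115])[0].astype(int)
im=cv2.cvtColor(s['frame'],cv2.COLOR_RGB2BGR)[v-50:v+50,u-60:u+60]
cv2.imwrite('pics/sd7c.png',cv2.resize(im,None,fx=6,fy=6,interpolation=cv2.INTER_CUBIC))
```

```text
t 7.27 p [533.9 -80.5 215.5] yaw -23.15 z [ 7.e-04 -9.e-04 -1.e+00] F [ 0.37  0.77 -0.75] T [ 0.069 -0.01   0.066] g 53.4
shift mm [ 0.1 -0.  16.5]
turn deg [ 0.03 -0.06  0.05]
```

View pics/w7c.png

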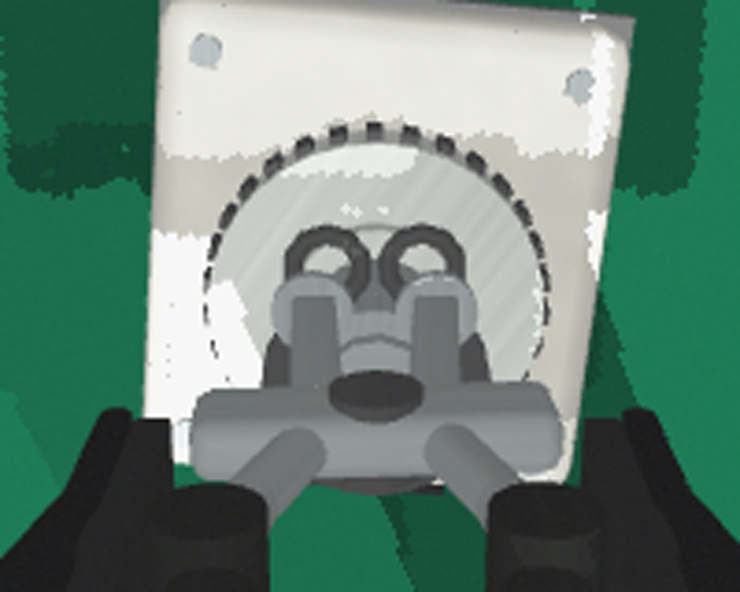

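View pics/sc7c.png

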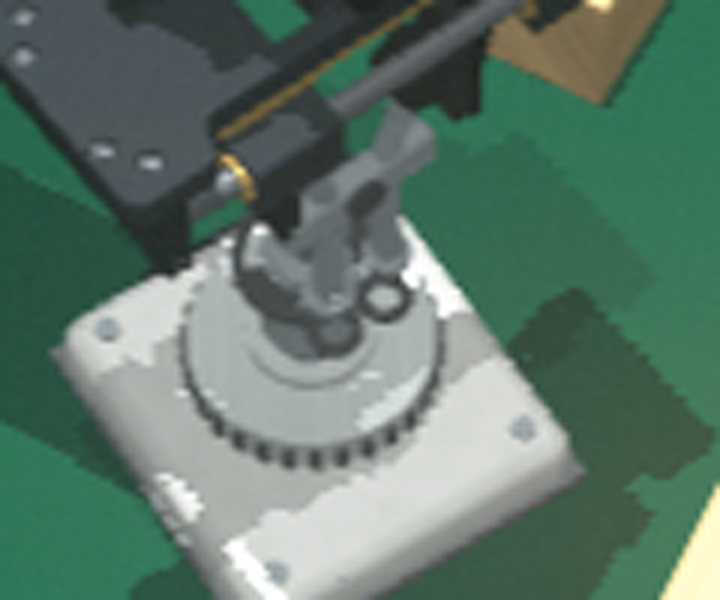

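View pics/sd7c.png

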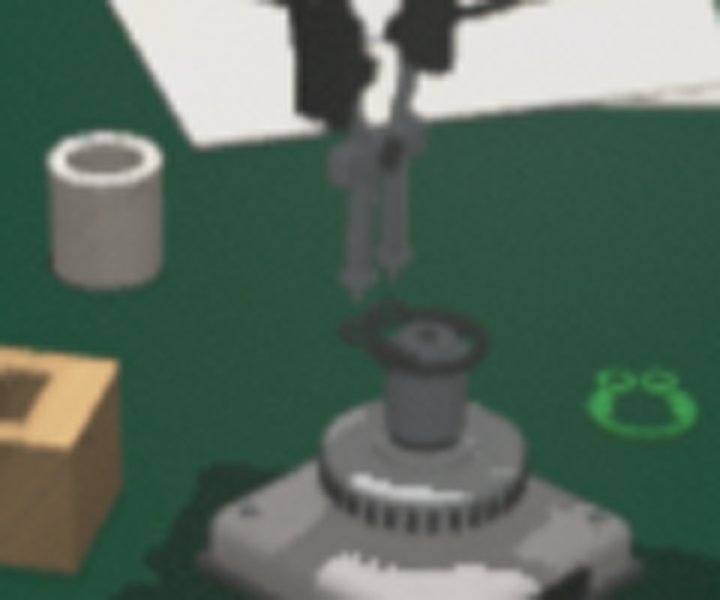

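Call:
step_arm(
  rows=[
    [[0, 0, 0], [0, 0, 4], 53],
    [[0, 0, 0], [0, 0, 3], 53],
    [[0, 0, 0], [0, 0, 2], 53],
    [[0, 0, 0], [0, 0, 0], 53],
  ],
)

```text
time: 7.75
position: [0.5341, -0.0805, 0.206]
tool_rot: [3.077, -0.63, 0.002]
ft_force: [-0.8, 0.2, -1.6]
grip_width: 0.61
```

Run:
```python
from h import *
need([.534,-.0805,.199],-23.2)
```

```text
t 7.75 p [534.1 -80.5 206. ] yaw -23.15 z [ 0.0013 -0.001  -1.    ] F [-0.75  0.21 -1.62] T [0.09  0.066 0.007] g 53.1
shift mm [-0.1  0.1  7. ]
turn deg [ 0.02 -0.09  0.05]
```

Call:
step_arm(
  rows=[
    [[0, 0, 0], [0, 0, 2], 53],
    [[0, 0, 0], [0, 0, 2], 53],
    [[0, 0, 0], [0, 0, 1], 53],
    [[0, 0, 0], [0, 0, 0], 53],
  ],
)

```text
time: 8.08
position: [0.534, -0.0804, 0.2001]
tool_rot: [3.077, -0.63, 0.001]
ft_force: [0.4, 0.7, -0.9]
grip_width: 0.609
```

```bash
cat >> h.py <<'E'
def views(tag,T=(.53,-.078,.1),names=('wrist','scene','side')):
    ims=[]
    for n in names:
        d=grab(n)
        im=cv2.cvtColor(d['frame'],cv2.COLOR_RGB2BGR)
        if n=='wrist': im=im[200:300,250:390]
        else:
            u,v=proj(d,T)[0].astype(int); im=im[v-50:v+50,u-60:u+60]
        ims.append(cv2.resize(im,(400,300) if n!='wrist' else (420,300),interpolation=cv2.INTER_CUBIC))
    top=np.hstack(ims[1:]) if len(ims)>2 else None
    w=ims[0]
    W=np.zeros((600,800,3),np.uint8);W[:300,:]=top;W[300:,:420]=w
    cv2.imwrite('pics/'+tag+'.png',W)
E
python3 - <<'E'
from h import *
need([.534,-.0805,.199],-23.2)
views('v8')
E
```

```text
t 8.08 p [534.  -80.4 200.1] yaw -23.15 z [ 7.e-04 -8.e-04 -1.e+00] F [ 0.43  0.7  -0.91] T [0.109 0.017 0.019] g 52.9
shift mm [0.  0.  1.1]
turn deg [ 0.02 -0.06  0.05]
```

View pics/v8.png

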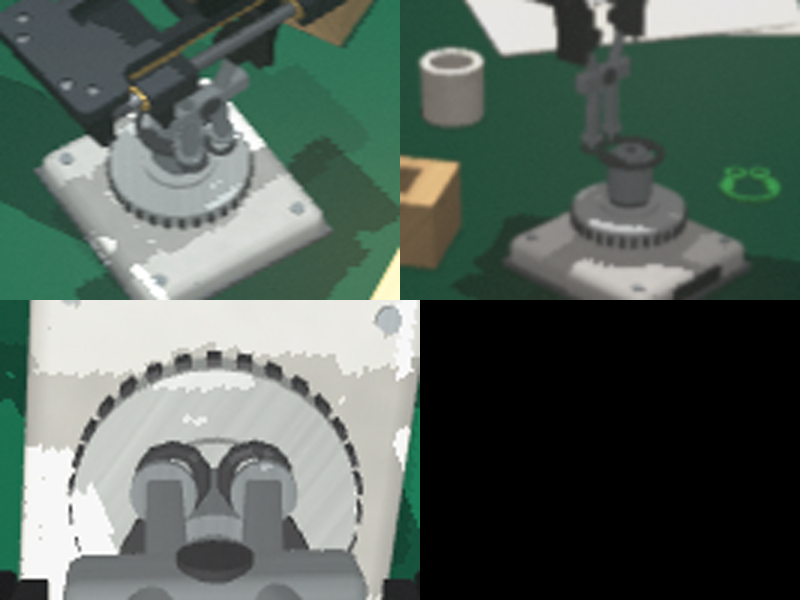

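Call:
step_arm(
  rows=[
    [[0, 0, 0], [0, 0, 2], 53],
    [[0, 0, 0], [0, 0, 0], 51],
    [[0, 0, 0], [0, 0, 0], 49],
    [[0, 0, 0], [0, 0, 0], 49],
    [[0, 0, 0], [0, 0, 0], 49],
  ],
  grip_force=24,
)

```text
time: 8.65
position: [0.5346, -0.0803, 0.1987]
tool_rot: [3.077, -0.63, 0.004]
ft_force: [0.1, 0.5, -1.8]
grip_width: 0.567
```

Run:
```python
from h import *
need([.534,-.0805,.199],-23.2)
views('v9')
```

```text
t 8.65 p [534.6 -80.3 198.7] yaw -23.14 z [ 2.3e-03 -8.0e-04 -1.0e+00] F [ 0.07  0.51 -1.79] T [ 0.114  0.013 -0.001] g 49.4
shift mm [-0.4  0.4 -0.3]
turn deg [-0.01 -0.14  0.06]
```

View pics/v9.png

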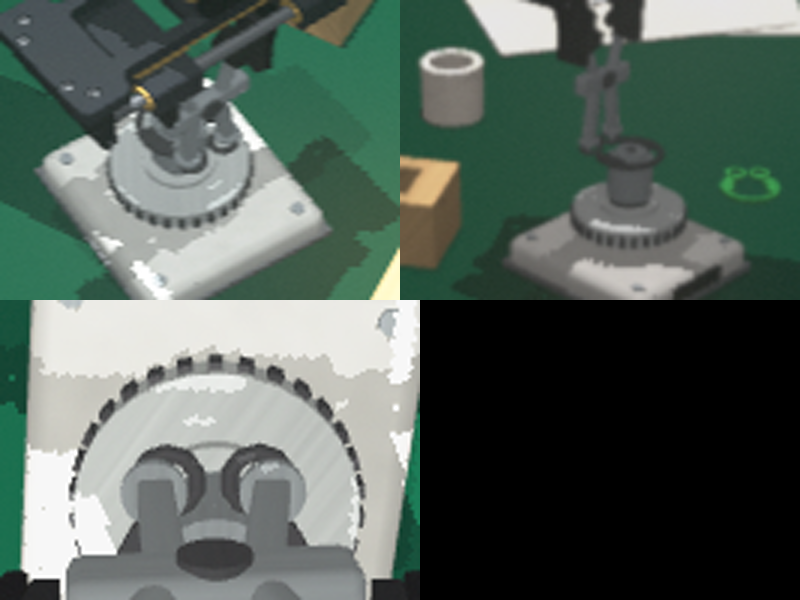

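Call:
step_arm(
  rows=[
    [[0, 0, 0], [-0.4, 0, 0], 47],
    [[0, 0, 0], [0, 0, 0], 45],
    [[0, 0, 0], [0, 0, 0], 44],
    [[0, 0, 0], [0, 0, 0], 44],
  ],
)

```text
time: 9.13
position: [0.5343, -0.08, 0.1989]
tool_rot: [3.078, -0.63, 0.004]
ft_force: [-0.1, 0.9, -1.4]
grip_width: 0.515
```

Run:
```python
from h import *
need([.534,-.0805,.199],-23.2)
views('v10')
```

```text
t 9.13 p [534.3 -80.  198.9] yaw -23.14 z [ 2.7e-03 -8.0e-04 -1.0e+00] F [-0.13  0.9  -1.43] T [ 0.136 -0.016  0.052] g 44.8
shift mm [-0.1  0.6 -0.1]
turn deg [-0.02 -0.16  0.06]
```

View pics/v10.png

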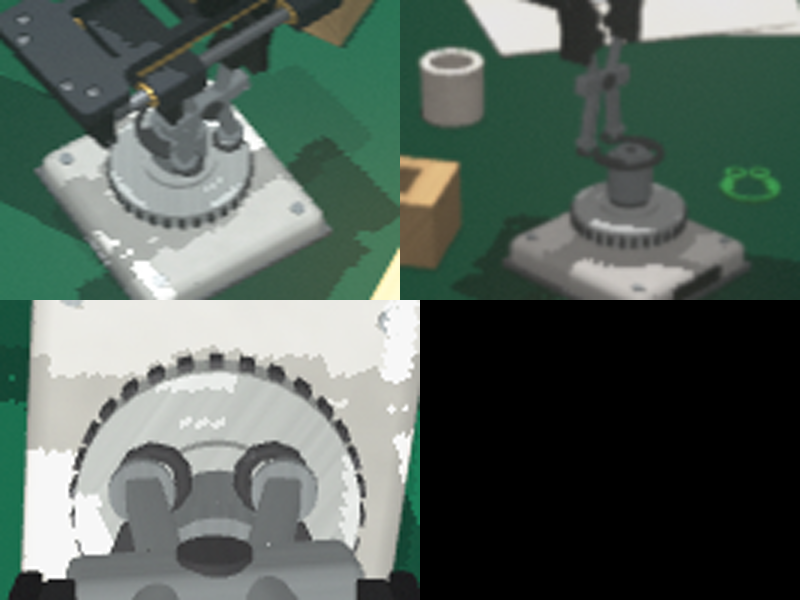

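Call:
step_arm(
  rows=[
    [[0, 0, 0], [-0.5, 0.3, 0], 42],
    [[0, 0, 0], [0, 0, 0], 40],
    [[0, 0, 0], [-0.4, 0, 0], 39],
    [[0, 0, 0], [0, 0, 0], 39],
    [[0, 0, 0], [0, 0, 0], 39],
  ],
)

```text
time: 9.7
position: [0.5328, -0.0804, 0.1985]
tool_rot: [3.077, -0.63, 0.003]
ft_force: [0.6, -0.0, -1.7]
grip_width: 0.456
```

Run:
```python
from h import *
need([.534,-.0805,.199],-23.2)
views('v11')
```

```text
t 9.7 p [532.8 -80.4 198.5] yaw -23.15 z [ 0.0015 -0.0013 -1.    ] F [ 0.56 -0.03 -1.73] T [ 0.17   0.08  -0.047] g 39.7
shift mm [ 1.2 -0.4 -0.5]
turn deg [ 0.03 -0.11  0.05]
```

View pics/v11.png

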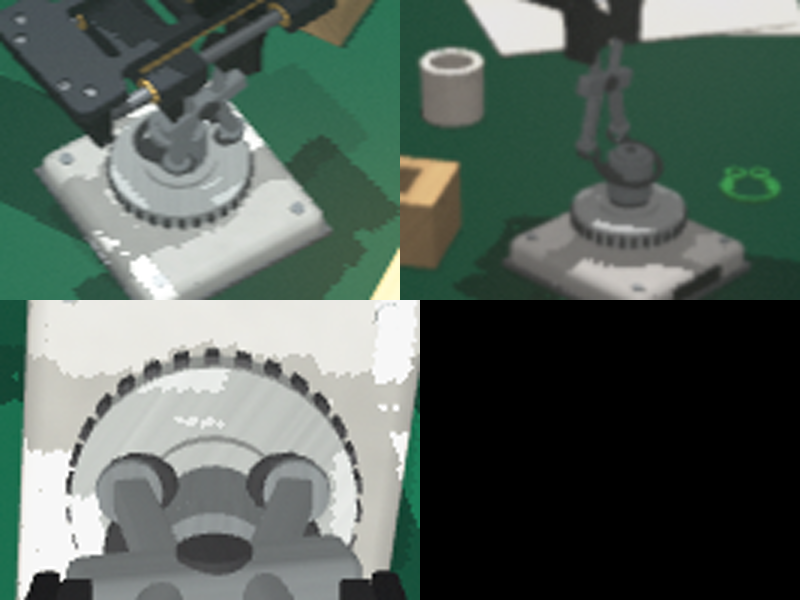

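Call:
step_arm(
  rows=[
    [[0, 0, 0], [0, 0, 0], 37],
    [[0, 0, 0], [0, 0, 0], 35],
    [[0, 0, 0], [0, 0, 0], 34],
    [[0, 0, 0], [0, 0, 0], 33.5],
    [[0, 0, 0], [0, 0, 0], 33.5],
  ],
)

```text
time: 10.27
position: [0.5327, -0.0802, 0.1983]
tool_rot: [3.077, -0.63, 0.002]
ft_force: [-0.7, 0.2, -1.6]
grip_width: 0.39
```

Run:
```python
from h import *
need([.532,-.080,.199],-23.2)
views('v12')
```

```text
t 10.27 p [532.7 -80.2 198.3] yaw -23.15 z [ 0.0012 -0.001  -1.    ] F [-0.67  0.16 -1.62] T [ 0.074  0.09  -0.064] g 33.9
shift mm [-0.7  0.  -0.7]
turn deg [ 0.03 -0.08  0.05]
```

View pics/v12.png

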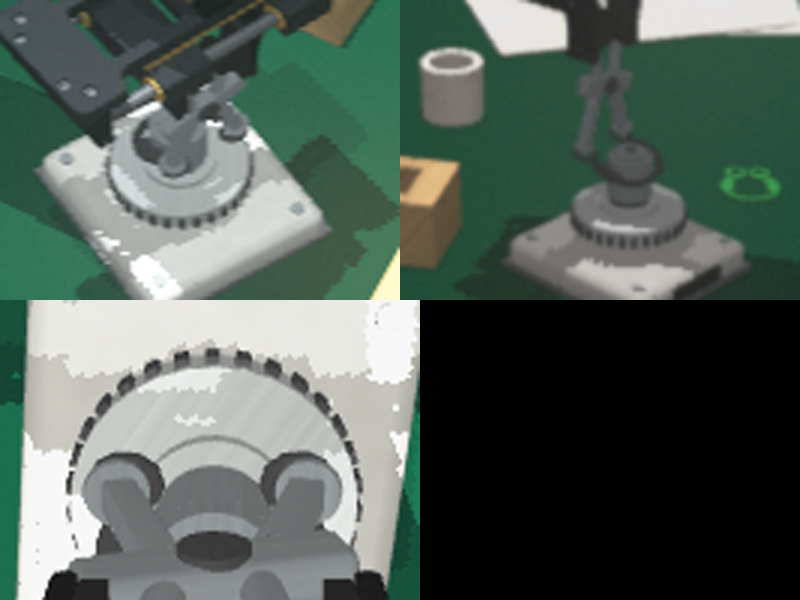

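Call:
step_arm(
  rows=[
    [[0, 0, 0], [-1, 0, 2], 33],
    [[0, 0, 0], [0, 0, 4], 33],
    [[0, 0, 0], [0, 0, 4], 33],
    [[0, 0, 0], [0, 0, 4], 33],
    [[0, 0, 0], [0, 0, 2], 33],
    [[0, 0, 0], [0, 0, 0], 33],
  ],
)

```text
time: 10.92
position: [0.5318, -0.0798, 0.1805]
tool_rot: [3.077, -0.63, 0.003]
ft_force: [0.3, 0.3, -1.1]
grip_width: 0.385
```

Run:
```python
from h import *
need([.5315,-.080,.160],-23.2)
views('v13')
```

```text
t 10.92 p [531.8 -79.8 180.5] yaw -23.15 z [ 0.0015 -0.0011 -1.    ] F [ 0.31  0.28 -1.15] T [0.018 0.036 0.02 ] g 33.5
shift mm [-0.2  0.2 20.5]
turn deg [ 0.02 -0.1   0.05]
```

View pics/v13.png

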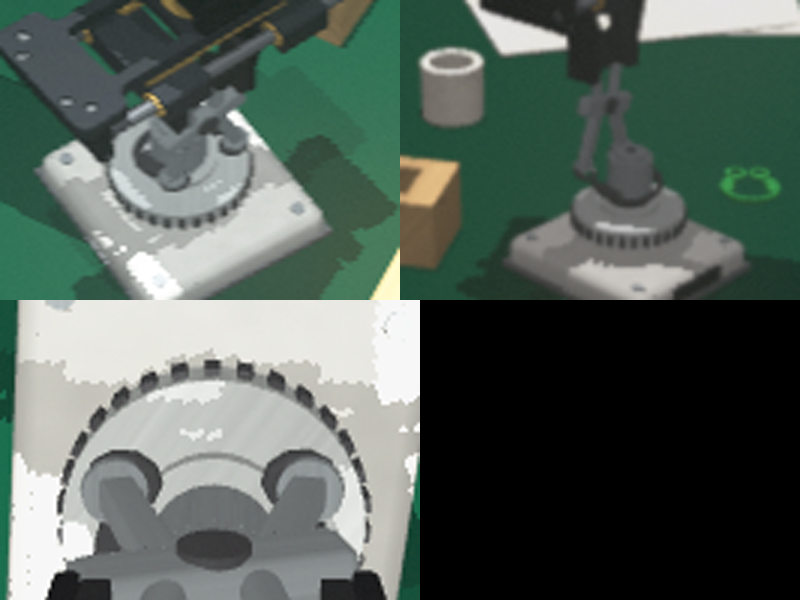

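Call:
step_arm(
  rows=[
    [[0, 0, 0], [0, 0, 3], 33],
    [[0, 0, 0], [0, 0, 3], 33],
    [[0, 0, 0], [0, 0, 3], 33],
    [[0, 0, 0], [0, 0, 2], 33],
    [[0, 0, 0], [0, 0, 0], 33],
  ],
)

```text
time: 11.48
position: [0.5329, -0.0801, 0.1699]
tool_rot: [3.077, -0.63, 0.007]
ft_force: [0.3, -0.3, -1.5]
grip_width: 0.383
```

Run:
```python
from h import *
need([.5315,-.080,.160],-23.2)
```

```text
t 11.48 p [532.9 -80.1 169.9] yaw -23.16 z [ 0.0044 -0.0018 -1.    ] F [ 0.28 -0.28 -1.48] T [ 0.032 -0.002 -0.021] g 33.3
shift mm [-1.4  0.5  9.9]
turn deg [-0.   -0.27  0.04]
```

Call:
step_arm(
  rows=[
    [[0, -0.2, 0], [-0.6, 0, 2], 33],
    [[0, 0, 0], [-0.3, 0, 2], 33],
    [[0, 0, 0], [0, 0, 1.5], 33],
    [[0, 0, 0], [0, 0, 0], 33],
  ],
)

```text
time: 11.82
position: [0.5322, -0.0797, 0.1639]
tool_rot: [3.078, -0.631, 0.002]
ft_force: [-1.2, 0.2, -0.6]
grip_width: 0.381
```

Run:
```python
from h import *
need([.5315,-.080,.160],-23.2)
views('v14',(.53,-.078,.07))
```

```text
t 11.82 p [532.2 -79.7 163.9] yaw -23.16 z [ 1.1e-03 -3.0e-04 -1.0e+00] F [-1.16  0.16 -0.61] T [ 0.048  0.024 -0.062] g 33.1
shift mm [-0.5  0.5  3.9]
turn deg [-0.01 -0.07  0.04]
```

View pics/v14.png

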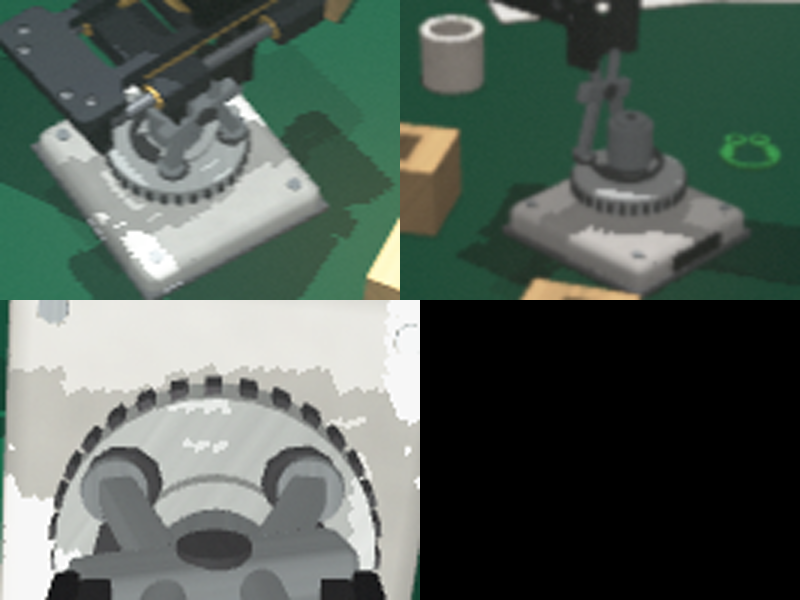

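Call:
step_arm(
  rows=[
    [[0, 0, 0], [-0.4, 0.3, 1], 33],
    [[0, 0, 0], [0, 0, 1], 33],
    [[0, 0, 0], [0, 0, 1], 33],
  ],
)

```text
time: 12.22
position: [0.5322, -0.0799, 0.1616]
tool_rot: [3.077, -0.63, 0.004]
ft_force: [0.2, -0.9, -1.2]
grip_width: 0.385
```

Call:
step_arm(
  rows=[
    [[0, 0, 0], [0, 0, 1], 33],
    [[0, 0, 0], [0, 0, 1], 33],
  ],
)

```text
time: 12.38
position: [0.5323, -0.0799, 0.1595]
tool_rot: [3.077, -0.631, 0.005]
ft_force: [-0.6, 0.1, -0.5]
grip_width: 0.382
```

Call:
step_arm(
  rows=[
    [[0, 0, 0], [0, 0, 1], 33],
    [[0, 0, 0], [0, 0, 1], 33],
  ],
)

```text
time: 12.55
position: [0.5323, -0.08, 0.1573]
tool_rot: [3.077, -0.631, 0.005]
ft_force: [-0.2, -0.0, -1.5]
grip_width: 0.387
```

Call:
step_arm(
  rows=[
    [[0, 0, 0], [0, 0, 1], 33],
    [[0, 0, 0], [0, 0, 1], 33],
  ],
)

```text
time: 12.72
position: [0.5325, -0.08, 0.1552]
tool_rot: [3.077, -0.631, 0.005]
ft_force: [0.1, 1.1, 1.9]
grip_width: 0.386
```

Call:
step_arm(
  rows=[
    [[0, 0, 0], [0, 0, 0.7], 33],
    [[0, 0, 0], [0, 0, 0.4], 33],
  ],
)

```text
time: 12.88
position: [0.5333, -0.0801, 0.155]
tool_rot: [3.077, -0.63, 0.008]
ft_force: [0.1, -0.4, 2.5]
grip_width: 0.381
```

Run:
```python
from h import *
need([.5315,-.080,.155],-23.2)
views('v15',(.53,-.078,.07))
pose()
```

```text
t 12.88 p [533.3 -80.1 155. ] yaw -23.16 z [ 0.0051 -0.0015 -1.    ] F [ 0.12 -0.4   2.47] T [-0.038  0.149  0.014] g 33.2
shift mm [-1.7  0.6 -0. ]
turn deg [-0.03 -0.3   0.04]
t 13.03 p [533.2 -80.1 154.9] yaw -23.16 z [ 0.0048 -0.0014 -1.    ] F [0.94 0.96 2.14] T [0.015 0.13  0.031] g 33.4
```

View pics/v15.png

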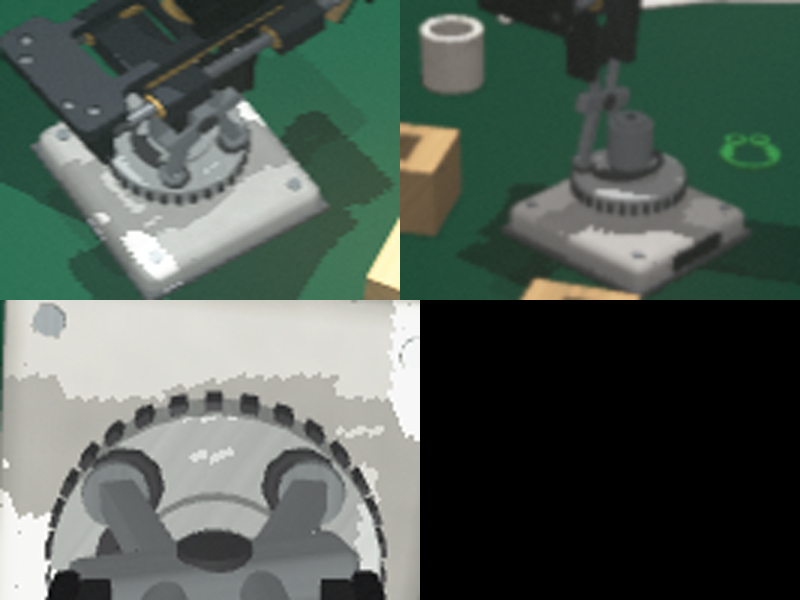

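Run:
```python
from h import *
d=load('wrist');st,R=pose();p=st['position']
for x,y in((95,490),(115,470),(330,490),(310,470)):
    print((R.T@(depth(d,250+x/3,200+(y-300)/3)-p)*1000).round(1))
print([depth(d,250+x/3,200+(y-300)/3)[2].round(4) for x,y in((200,440),(120,430),(330,440))])
```

```text
t 13.03 p [533.2 -80.1 154.9] yaw -23.16 z [ 0.0048 -0.0014 -1.    ] F [0.94 0.96 2.14] T [0.015 0.13  0.031] g 33.4
[  0.2 -26.5  79. ]
[  5.1 -21.9  78.6]
[ 0.  26.  79.4]
[ 4.5 21.5 80.2]
[np.float64(0.0634), np.float64(0.0554), np.float64(0.032)]
```

Call:
step_arm(
  rows=[
    [[0, -0.2, 0], [-0.5, 0, 0.3], 36],
    [[0, 0, 0], [0, 0, 0.3], 38],
    [[0, 0, 0], [0, 0, 0.3], 40],
    [[0, 0, 0], [0, 0, 0.3], 42],
  ],
)

```text
time: 13.37
position: [0.5334, -0.0812, 0.1551]
tool_rot: [3.076, -0.631, 0.006]
ft_force: [-0.1, -0.8, 3.4]
grip_width: 0.465
```

Run:
```python
from h import *
pose()
views('v16',(.53,-.078,.07))
```

```text
t 13.37 p [533.4 -81.2 155.1] yaw -23.2 z [ 0.0032 -0.0021 -1.    ] F [-0.09 -0.77  3.41] T [-0.077  0.135 -0.038] g 40.5
```

View pics/v16.png

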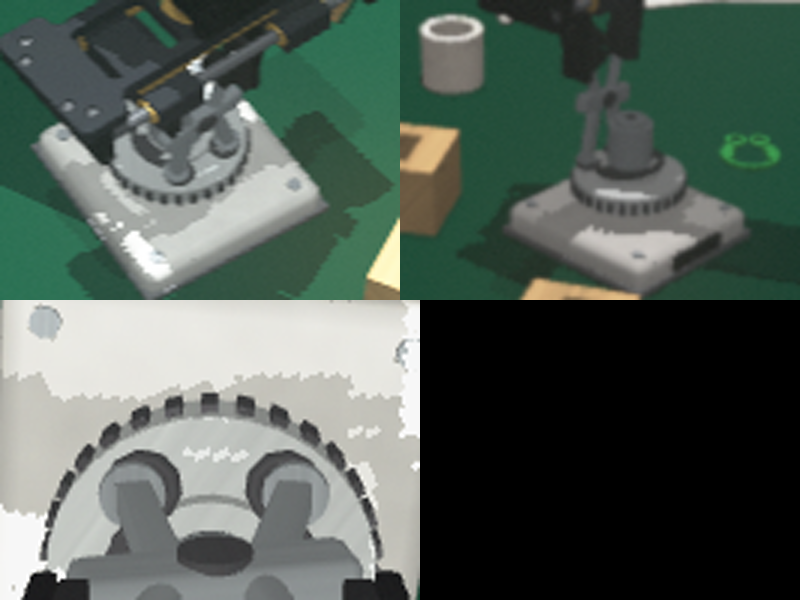

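Call:
step_arm(
  rows=[
    [[0, 0, 0], [-0.4, -0.6, 0.3], 44],
    [[0, 0, 0], [0, 0, 0.3], 46],
    [[0, 0, 0], [0, 0, 0.3], 48],
    [[0, 0, 0], [0, 0, 0.3], 50],
    [[0, 0, 0], [0, 0, 0.2], 52],
    [[0, 0, 0], [0, 0, 0], 53],
    [[0, 0, 0], [0, 0, 0], 53],
  ],
)

```text
time: 14.1
position: [0.5336, -0.0805, 0.154]
tool_rot: [3.076, -0.631, 0.007]
ft_force: [-0.8, -1.6, 4.6]
grip_width: 0.603
```

Run:
```python
from h import *
pose()
views('v17',(.53,-.078,.07))
```

```text
t 14.1 p [533.6 -80.5 154. ] yaw -23.19 z [ 0.0043 -0.0028 -1.    ] F [-0.81 -1.65  4.55] T [-0.244  0.155  0.014] g 52.5
```

View pics/v17.png

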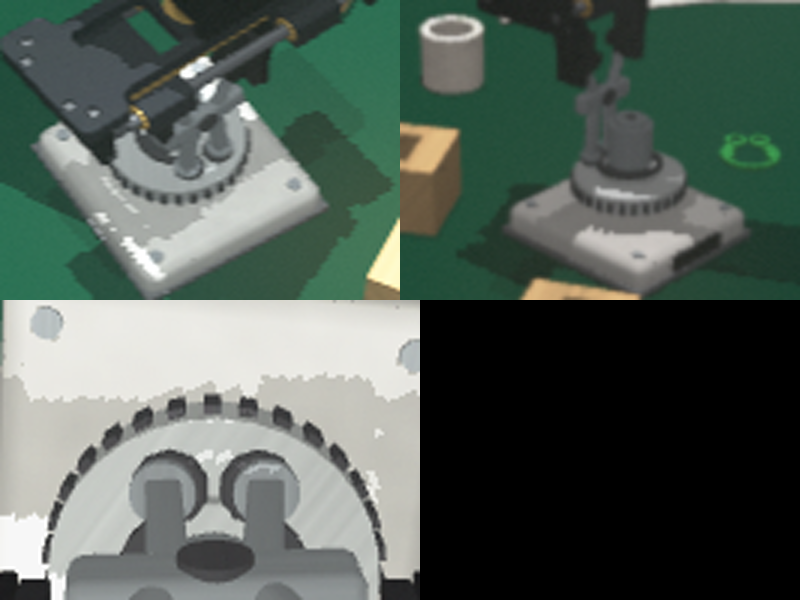

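Call:
step_arm(
  rows=[
    [[0, -0.2, 0], [0, 0, -1], 53],
    [[0, 0, 0], [0, 0, -3], 53],
    [[0, 0, 0], [0, 0, -3], 53],
    [[0, 0, 0], [0, 0, -4], 53],
    [[0, 0, 0], [0, 0, -4], 53],
    [[0, 0, 0], [0, 0, 0], 53],
  ],
)

```text
time: 14.75
position: [0.5309, -0.0787, 0.1665]
tool_rot: [-3.076, 0.63, 0.011]
ft_force: [0.2, -0.3, -1.6]
grip_width: 0.612
```

Run:
```python
from h import *
pose()
views('v18',(.53,-.078,.07))
```

```text
t 14.75 p [530.9 -78.7 166.5] yaw -23.14 z [-0.0062  0.0029 -1.    ] F [ 0.22 -0.29 -1.62] T [ 0.1   -0.02  -0.081] g 53.2
```

View pics/v18.png

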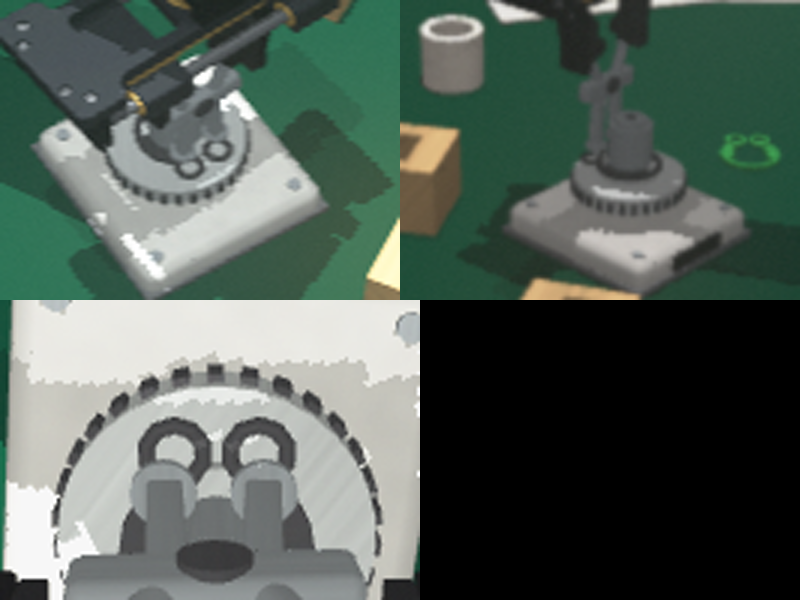

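Call:
step_arm(
  rows=[
    [[0, 0, 0], [0, 0, -5], 53],
    [[0, 0.3, 0], [1.5, 0, -8], 53],
    [[0, 0, 0], [1.5, 0, -14], 53],
    [[0, 0, 0], [0, 0, -16], 53],
    [[0, 0, 0], [0, 0, -18], 53],
    [[0, 0, 0], [0, 0, -18], 53],
    [[0, 0, 0], [0, 0, -12], 53],
    [[0, 0, 0], [0, 0, 0], 53],
    [[0, 0, 0], [0, 0, 0], 53],
  ],
)

```text
time: 15.65
position: [0.5336, -0.0799, 0.2641]
tool_rot: [-3.078, 0.629, 0.001]
ft_force: [0.5, -0.0, -1.6]
grip_width: 0.611
```

Run:
```python
from h import *
need([.5,.12,.25],-1.1)
d=grab('wrist','w19.png')
```

```text
t 15.65 p [533.6 -79.9 264.1] yaw -23.12 z [-6.e-04  3.e-04 -1.e+00] F [ 0.52 -0.05 -1.61] T [ 0.105  0.034 -0.084] g 53.2
shift mm [-109.4 -170.7   14.2]
turn deg [-1.000e-02  4.000e-02 -2.202e+01]
```

View pics/w19.png

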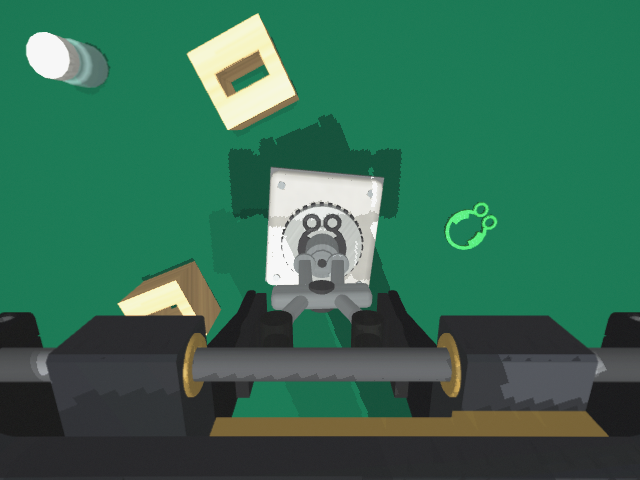

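Call:
step_arm(
  rows=[
    [[0, 0, -4], [-17, -28, 0], 53],
    [[0, 0, -5], [-15, -30, 0], 53],
    [[0, 0, -5], [-13, -31, 0], 53],
    [[0, 0, -4], [-10, -32, 0], 53],
    [[0, 0, -4], [-8, -32, 0], 53],
    [[0, 0, 0], [-4, -20, 0], 53],
    [[0, 0, 0], [0, 0, 0], 53],
    [[0, 0, 0], [0, 0, 0], 53],
  ],
)

```text
time: 16.37
position: [0.5004, 0.1093, 0.2559]
tool_rot: [3.141, -0.009, -0.017]
ft_force: [-0.5, -0.6, -2.1]
grip_width: 0.612
```

Run:
```python
from h import *
need([.4995,.1203,.25],-1.1)
```

```text
t 16.37 p [500.4 109.3 255.9] yaw -0.32 z [-1.100e-02 -5.000e-04 -9.999e-01] F [-0.52 -0.6  -2.12] T [-0.015 -0.013  0.02 ] g 53.3
shift mm [ -0.9 -11.    5.9]
turn deg [0.03 0.63 0.78]
```

Call:
step_arm(
  rows=[
    [[0, 0.6, 0.8], [-0.5, -11, 10], 53],
    [[0, 0, 0], [0, 0, 15], 53],
    [[0, 0, 0], [0, 0, 10], 53],
    [[0, 0, 0], [0, 0, 0], 53],
    [[0, 0, 0], [0, 0, 0], 53],
    [[0, 0, 0], [0, 0, 0], 53],
  ],
)

```text
time: 16.87
position: [0.4999, 0.1143, 0.2168]
tool_rot: [3.138, -0.044, -0.007]
ft_force: [-0.3, 0.4, -2.2]
grip_width: 0.607
```

Run:
```python
from h import *
need([.4995,.1203,.17],-1.1)
d=grab('wrist','w20.png')
im=cv2.cvtColor(d['frame'],cv2.COLOR_RGB2BGR)[180:340,220:420]
cv2.imwrite('pics/w20c.png',cv2.resize(im,None,fx=3.7,fy=3.7,interpolation=cv2.INTER_CUBIC))
```

```text
t 16.87 p [499.9 114.3 216.8] yaw -1.61 z [-0.0043 -0.0031 -1.    ] F [-0.32  0.43 -2.22] T [ 0.004  0.016 -0.017] g 52.8
shift mm [-0.4 -6.2 46.8]
turn deg [ 0.18  0.24 -0.51]
```

View pics/w20c.png

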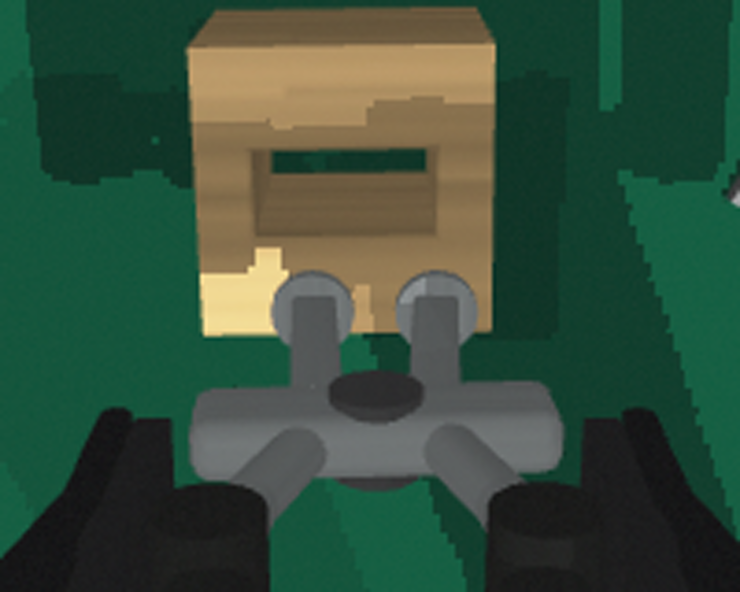

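Run:
```python
from h import *
d=load('wrist')
f=lambda x,y:(220+x/3.7,180+y/3.7)
P=np.array([onplane(d,*f(x,y),.06) for x,y in((250,150),(437,148),(437,235),(257,236))]);print(P.round(4),P.mean(0).round(4))
P=np.array([onplane(d,*f(x,y),.06) for x,y in((188,47),(495,43),(492,332),(203,336))]);print(P.round(4),P.mean(0).round(4))
e=P[0]-P[1];print(np.degrees(np.arctan2(e[1],e[0]))-90)
```

```text
[[0.5105 0.1418 0.06  ]
 [0.5097 0.0983 0.06  ]
 [0.4885 0.0986 0.06  ]
 [0.4895 0.1413 0.06  ]] [0.4996 0.12   0.06  ]
[[0.535  0.1545 0.06  ]
 [0.5338 0.0847 0.06  ]
 [0.4634 0.0856 0.06  ]
 [0.4645 0.1559 0.06  ]] [0.4992 0.1202 0.06  ]
-0.9686102212280474
```

Call:
step_arm(
  rows=[
    [[0.2, 0.25, -0.5], [-0.4, -6, 5], 53],
    [[0, 0, 0], [0, 0, 12], 53],
    [[0, 0, 0], [0, 0, 12], 53],
    [[0, 0, 0], [0, 0, 6], 53],
    [[0, 0, 0], [0, 0, 0], 53],
    [[0, 0, 0], [0, 0, 0], 53],
  ],
)

```text
time: 17.42
position: [0.5014, 0.1203, 0.1804]
tool_rot: [-3.14, 0.032, -0.007]
ft_force: [1.0, 0.2, -0.5]
grip_width: 0.609
```

Run:
```python
from h import *
need([.4995,.1201,.16],-1.0)
```

```text
t 17.42 p [501.4 120.3 180.4] yaw -1.16 z [ 0.0047  0.0011 -1.    ] F [ 1.03  0.2  -0.51] T [ 0.066  0.034 -0.004] g 53.0
shift mm [-2.   0.3 20.4]
turn deg [-0.07 -0.27 -0.16]
```

Next I'll correct the sideways offset while the tips are still well above the rim (about 88 mm).

Call:
step_arm(
  rows=[
    [[0, -0.2, 0], [-1.9, 0.2, 4], 53],
    [[0, 0, 0], [0, 0, 5], 53],
    [[0, 0, 0], [0, 0, 0], 53],
    [[0, 0, 0], [0, 0, 0], 53],
  ],
)

```text
time: 17.75
position: [0.4998, 0.1204, 0.1713]
tool_rot: [-3.14, 0.032, -0.003]
ft_force: [-0.2, -0.4, -1.7]
grip_width: 0.613
```

Run:
```python
from h import *
need([.4995,.1201,.099],-1.0)
d=grab('wrist','w21.png')
im=cv2.cvtColor(d['frame'],cv2.COLOR_RGB2BGR)[180:340,220:420]
cv2.imwrite('pics/w21c.png',cv2.resize(im,None,fx=3.7,fy=3.7,interpolation=cv2.INTER_CUBIC))
```

```text
t 17.75 p [499.8 120.4 171.3] yaw -1.15 z [ 0.0021  0.0013 -1.    ] F [-0.23 -0.4  -1.68] T [-0.01  -0.003 -0.019] g 53.4
shift mm [-0.5  0.4 72.3]
turn deg [-0.08 -0.12 -0.15]
```

View pics/w21c.png

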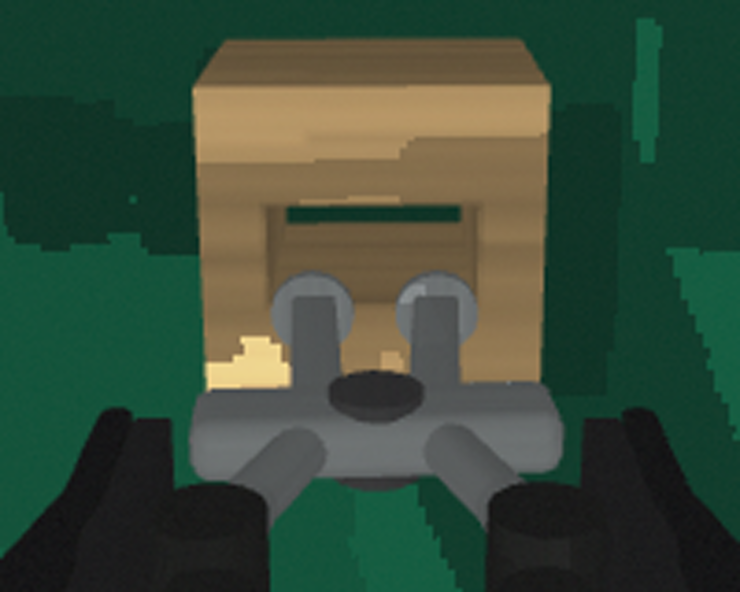

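Call:
step_arm(
  rows=[
    [[0, -0.1, 0], [-0.4, 0.3, 6], 53],
    [[0, 0, 0], [0, 0, 7], 53],
    [[0, 0, 0], [0, 0, 7], 53],
    [[0, 0, 0], [0, 0, 7], 53],
    [[0, 0, 0], [0, 0, 5], 53],
    [[0, 0, 0], [0, 0, 0], 53],
  ],
)

```text
time: 18.3
position: [0.4996, 0.1199, 0.1362]
tool_rot: [-3.14, 0.032, -0.001]
ft_force: [0.1, 0.2, -1.8]
grip_width: 0.61
```

Run:
```python
from h import *
need([.4995,.1201,.099],-1.0)
```

```text
t 18.3 p [499.6 119.9 136.2] yaw -1.18 z [ 8.0e-04  1.2e-03 -1.0e+00] F [ 0.14  0.18 -1.81] T [-0.002  0.062 -0.026] g 53.1
shift mm [-0.1 -0.2 37.2]
turn deg [-0.07 -0.04 -0.18]
```

Both shoulders are inside the slot and there is no added force, so I'll keep going down.

Call:
step_arm(
  rows=[
    [[0, 0, 0], [0, 0, 7], 53],
    [[0, 0, 0], [0, 0, 7], 53],
    [[0, 0, 0], [0, 0, 7], 53],
    [[0, 0, 0], [0, 0, 6], 53],
    [[0, 0, 0], [0, 0, 3], 53],
    [[0, 0, 0], [0, 0, 0], 53],
  ],
)

```text
time: 18.8
position: [0.4992, 0.1199, 0.1022]
tool_rot: [-3.14, 0.032, 0.001]
ft_force: [0.8, -0.5, -1.3]
grip_width: 0.611
```

Run:
```python
from h import *
need([.4995,.1201,.099],-1.0)
```

```text
t 18.8 p [499.2 119.9 102.2] yaw -1.18 z [-4.0e-04  1.5e-03 -1.0e+00] F [ 0.79 -0.54 -1.31] T [ 0.063 -0.06  -0.024] g 53.1
shift mm [ 0.3 -0.2  3.2]
turn deg [-0.08  0.03 -0.18]
```

Call:
step_arm(
  rows=[
    [[0, 0, 0], [0, 0, 1], 53],
    [[0, 0, 0], [0, 0, 1], 53],
    [[0, 0, 0], [0, 0, 1], 53],
  ],
)

```text
time: 19.05
position: [0.5, 0.1202, 0.0997]
tool_rot: [-3.14, 0.032, -0.001]
ft_force: [-0.6, 0.1, 5.6]
grip_width: 0.612
```

Call:
step_arm(
  rows=[
    [[0, 0, 0], [0, 0, 1], 53],
    [[0, 0, 0], [0, 0, 1], 53],
  ],
)

```text
time: 19.22
position: [0.5012, 0.1202, 0.0996]
tool_rot: [-3.141, 0.032, -0.005]
ft_force: [-1.7, -0.7, 4.4]
grip_width: 0.611
```

The pliers are seated: contact at TCP z 0.0997, the same height as at the grasp. Opening slowly.

Call:
step_arm(
  rows=[
    [[0, 0, 0], [-0.8, 0, 0], 55],
    [[0, 0, 0], [0, 0, 0], 57],
    [[0, 0, 0], [0, 0, 0], 59],
    [[0, 0, 0], [0, 0, 0], 64],
    [[0, 0, 0], [0, 0, 0], 72],
    [[0, 0, 0], [0, 0, 0], 87],
    [[0, 0, 0], [0, 0, 0], 87],
    [[0, 0, 0], [0, 0, 0], 87],
  ],
)

```text
time: 19.88
position: [0.5009, 0.1204, 0.0999]
tool_rot: [-3.14, 0.032, -0.008]
ft_force: [-0.6, -1.0, -0.2]
grip_width: 0.942
```

Run:
```python
from h import *
pose()
views('v22',(.5,.12,.09))
```

```text
t 19.88 p [500.9 120.4  99.9] yaw -1.18 z [ 0.0053  0.0014 -1.    ] F [-0.56 -1.04 -0.2 ] T [0.014 0.062 0.009] g 81.9
```

View pics/v22.png

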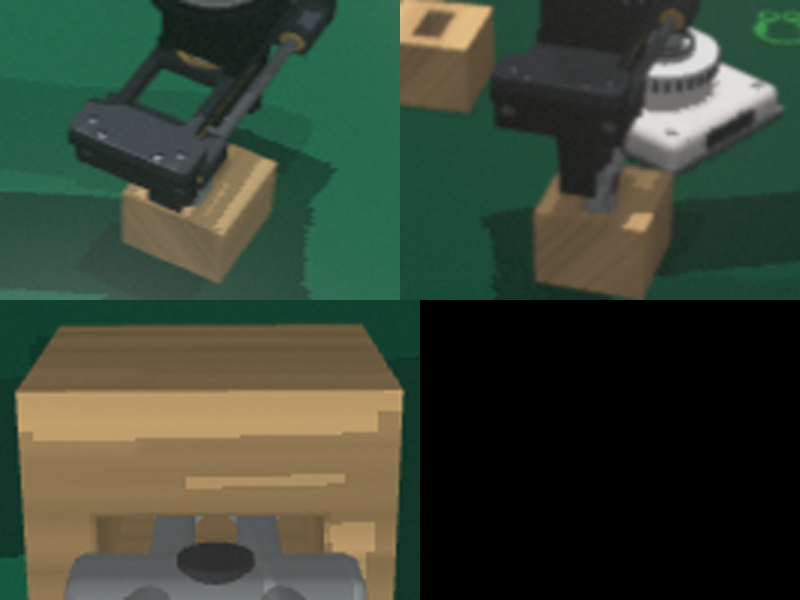

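Retreat straight up, then look again.

Call:
step_arm(
  rows=[
    [[0, 0, 0], [0, 0, 0], 87],
    [[0, 0, 0], [0, 0, -8], 87],
    [[0, 0, 0], [0, 0, -15], 87],
    [[0, 0, 0], [0, 0, -20], 87],
    [[0, 0, 0], [0, 0, -25], 87],
    [[0, 0, 0], [0, 0, -25], 87],
    [[0, 0, 0], [0, 0, -25], 87],
    [[0, 0, 0], [-10, -20, -10], 87],
    [[0, 0, 0], [0, 0, 0], 87],
    [[0, 0, 0], [0, 0, 0], 87],
  ],
)

```text
time: 20.87
position: [0.4898, 0.1412, 0.2377]
tool_rot: [-3.139, 0.032, -0.009]
ft_force: [0.2, -1.0, -0.5]
grip_width: 1.002
```

Run:
```python
from h import *
pose()
d=grab('wrist','w23.png')
v=[]
for n in('scene','side'):
    s=grab(n,n+'23.png');u,w=proj(s,(.505,.02,.08))[0].astype(int)
    im=cv2.cvtColor(s['frame'],cv2.COLOR_RGB2BGR)[w-75:w+75,u-60:u+60]
    v.append(cv2.resize(im,(400,500),interpolation=cv2.INTER_CUBIC))
cv2.imwrite('pics/v23.png',np.hstack(v))
```

```text
t 20.87 p [489.8 141.2 237.7] yaw -1.15 z [ 0.0055  0.002  -1.    ] F [ 0.2 -1.  -0.5] T [-0.033 -0.     0.066] g 87.2
```

View pics/v23.png

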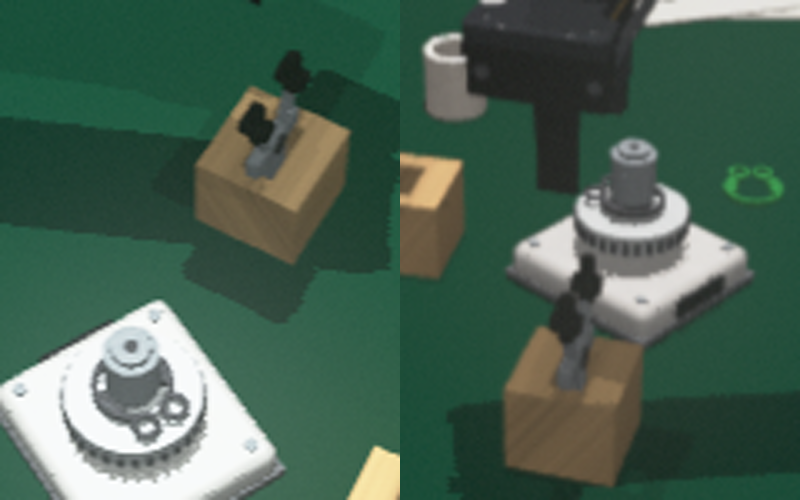

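View pics/w23.png

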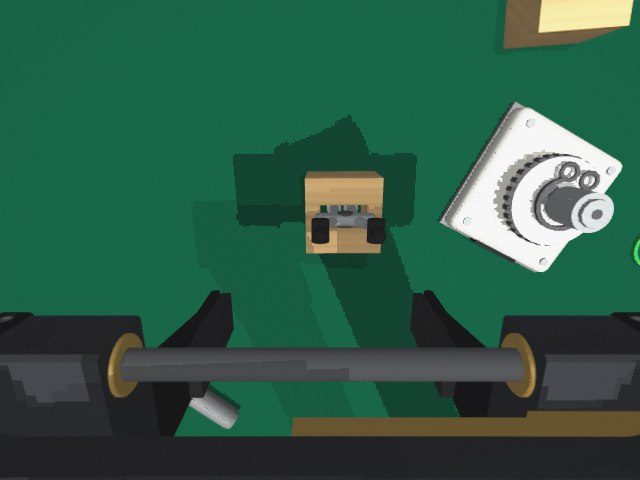

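View pics/scene23.png

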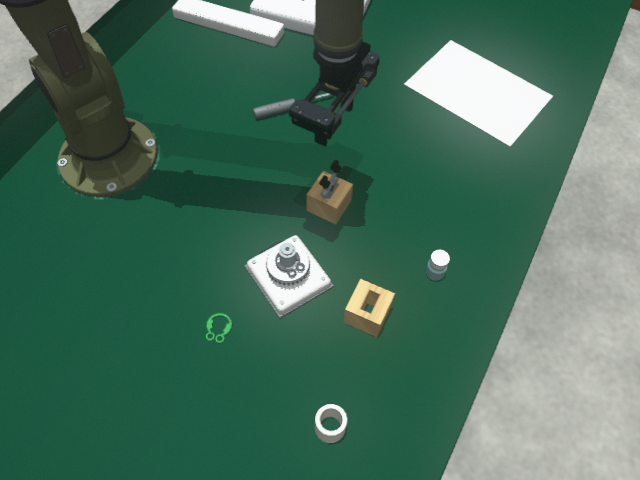

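The scene shows the pliers standing in their holder and the ring low on the spindle, with its eyes at wrist (569,171) and (590,181). I'll check the seating numerically.

Run:
```python
from h import *
d=load('wrist')
im=cv2.cvtColor(d['frame'],cv2.COLOR_RGB2BGR)[140:250,490:630]
cv2.imwrite('pics/w23c.png',cv2.resize(im,None,fx=5,fy=5,interpolation=cv2.INTER_CUBIC))
s=load('side');u,w=proj(s,(.52,-.075,.08))[0].astype(int)
im=cv2.cvtColor(s['frame'],cv2.COLOR_RGB2BGR)[w-30:w+30,u-40:u+40]
cv2.imwrite('pics/sd23c.png',cv2.resize(im,None,fx=9,fy=9,interpolation=cv2.INTER_CUBIC))
```

```text
(no output)
```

View pics/w23c.png

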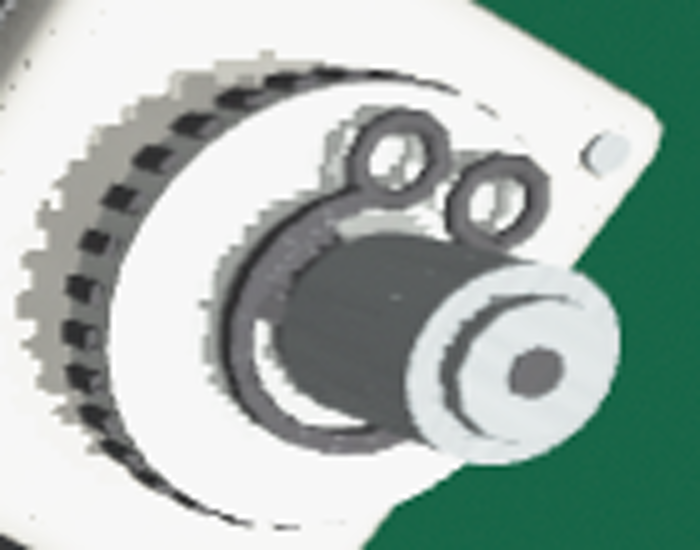

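View pics/sd23c.png

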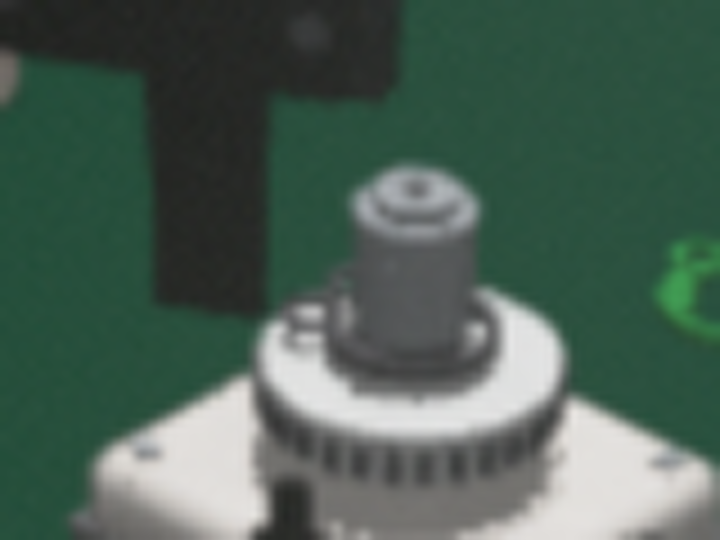

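Run:
```python
from h import *
d=load('wrist')
f=lambda x,y:(490+x/5,140+y/5)
L=onplane(d,*f(401,157),.073);R=onplane(d,*f(499,199),.073);e=L-R
print(L,R,'sep',np.linalg.norm(e),np.degrees(np.arctan2(e[1],e[0]))-90)
m=(L+R)/2;print('dist axis',np.hypot(*(m[:2]-[.5097,-.0703])))
print('ring z',[depth(d,*f(x,y))[2].round(4) for x,y in((300,235),(240,330),(300,420),(436,150),(460,200),(360,150))])
pose();order.close_job()
```

```text
[ 0.53736646 -0.07093701  0.073     ] [ 0.52992319 -0.08882306  0.073     ] sep 0.01937299191225666 -22.594611856342354
dist axis 0.02579014852970926
ring z [np.float64(0.0732), np.float64(0.0734), np.float64(0.0685), np.float64(0.0716), np.float64(0.0736), np.float64(0.0739)]
t 21.02 p [489.  141.3 236.1] yaw -1.15 z [ 0.0026  0.0026 -1.    ] F [ 0.27 -0.19 -0.17] T [0.032 0.067 0.029] g 87.0
the job is handed in; nothing more can be done
```

The retaining ring is seated in the groove just above the sleeve, and the pliers stand upright in their own holder again. I handed the job in after about 21 s of the 70 s allowed.

**How it went:** I spread the ring with the pliers only and slid it down until the pins rested on the pulley. That was at the height the depth pictures had predicted, with the pulley top about 63.5 mm above the bench. I then let the ring contract while pressing lightly, about 4–6 N net in the force readings. I drew the pins out and set the pliers back in the farthest-left holder, where they touched the rim at the same height as when I picked them up (peak 5.6 N).

**Last checks:**
- **Ring:** Its eyes are 19.4 mm apart (19 mm at rest), which could not be so on the plain 32 mm cylinder. They sit 25.8 mm from the axis (26 mm expected). The ring's top face read mostly 71.6–73.9 mm against about 73 mm expected. One reading of 68.5 mm probably fell on the sleeve or a ring edge.
- **Pliers:** The pictures show them upright in the slot with their steel block on the rim.
- **Other things:** The jar, roll, screwdriver, spare holder and green ring look unmoved in the scene picture. I compared these by eye only, and the gripper partly hid the screwdriver.
- **Robot:** The gripper is open and clear of everything.

No check failed.

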